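# Empty the dipping pot from the parts cleaner

## Task

Swing the hood of the parts cleaner up past its balance point so that it stays open by itself, lift the dipping pot out by its swinging bail and stand it, still full, on the rubber mat and let go. Then take the pot by its flat sides, tip all four bushes out over its flared front into the open sheet-metal tray, and stand the empty pot upright on the mat again. Leave the other things on the bench where they are.

Things in the scene. Friction and masses are not known exactly. Their poses are not given: they have to be found in the camera images.
- cleaner: Bench-top parts cleaner, drained, fixed: a stainless box 160 (x) x 132 (y) x 110 mm high with an open well 120 x 84 mm whose floor is 25 mm above the bench. Origin: centre of its underside; its front, with the black control panel and the hood's handle, faces its own -x; the hood's hinge runs along its y at the back (+x). It may stand on either side of the bench.
- hood (a joint): Angle (rad) of the cleaner's hood, a stainless cover 160 x 132 x 55 mm high, 0.4 kg, hinged at the back of the cleaner. 0 = shut; it grows as the front edge swings up; stop at 1.75. It falls shut below about 1.2 and falls open by itself to the stop above that (light hinge, little damping).
- hood_handle (a point): Middle of the hood's handle: a black round bar of 10 mm diameter, 90 mm long, parallel to the hinge, standing 45 mm off the hood's front face on two end posts. With the hood shut it is 146 mm above the bench. The bar may turn freely between fingers that hold it, so they can stay pointing down while the hood swings.
- hood_hinge (a point): Middle of the hood's hinge axis, 111 mm above the bench. The axis is the cleaner's y. With the hood shut the handle lies 205 mm in front of it (cleaner's -x) and 35 mm above it.
- pot: Sheet-steel dipping pot, open on top, 0.3 kg (varies), 70 mm high, walls 3 mm; z is up through its mouth. Origin: on its underside. Flat parallel sides 60 mm apart (y -30 to +30). Underside from x = -28 to +28; back wall (own -x) upright, front wall leaning out: the rim runs from x = -28 to +62. Smooth bushes slide out over the front wall once it is tipped 90 degrees or more towards its own +x.
- pot_mid (a point): Point of the pot 35 mm above its origin, midway between the flat sides; axes as the pot's. At the start the pot stands in the cleaner's well, its front the way of the cleaner's +x, too close to the well's walls for fingers to get beside it.
- bail (a joint): Angle (rad) of the pot's bail, a wire arch pivoted on the two flat sides at pot x = 4, z = 62 mm, arms 69 mm apart (wire 5 mm thick). 0 = standing straight up from the pot, positive = leaning to the pot's front (+x); stops at -0.3 and 0.3. Light friction (0.03 N m) holds it where it is left, but the full pot hangs level from it and cannot be tipped by it.
- bail_grip (a point): Middle of the bail's grip: a black round bar of 10 mm diameter, 44 mm long along the pot's y, 58 mm from the pivots (120 mm above the pot's underside when straight up).
- mat: Black rubber mat 180 (x) x 160 (y) mm, 3 mm thick, fixed to the bench; origin at the centre of its underside.
- tray: Open sheet-metal tray, fixed, 200 (x) x 150 (y) mm, walls 45 mm high and 3 mm thick; origin at the centre of its underside. It is on the opposite side of the mat to the cleaner.
- tray_in (a point): Centre of the tray's inner floor.
- spanner: Bystander to leave alone: open-ended spanner, 170 mm, lying at the far side of the mat; origin at its underside or lower middle.
- driver: Bystander to leave alone: screwdriver, 150 mm, lying between robot and mat; origin at its underside or lower middle.
- mallet: Bystander to leave alone: hammer, 260 mm, lying at the far right; origin at its underside or lower middle.
- oil: Bystander to leave alone: white plastic bottle, 60 mm diameter, 150 mm high, far left; origin at its underside or lower middle.
- bearing: Bystander to leave alone: steel bearing ring, 70 mm diameter, 20 mm high, beyond the mat; origin at its underside or lower middle.
- bush0_mid (a point): Middle of one of four alike aluminium-coloured bushes, 23 mm diameter, 26 mm long, 60 g, standing in the pot at the start.
- bush1_mid (a point): Middle of one of four alike aluminium-coloured bushes, 23 mm diameter, 26 mm long, 60 g, standing in the pot at the start.
- bush2_mid (a point): Middle of one of four alike aluminium-coloured bushes, 23 mm diameter, 26 mm long, 60 g, standing in the pot at the start.
- bush3_mid (a point): Middle of one of four alike aluminium-coloured bushes, 23 mm diameter, 26 mm long, 60 g, standing in the pot at the start.
Mind the look-alikes: they are no part of the job. There is more than one size of the mat; the job needs the larger.

How it is judged:
On the way, in this order (a step that is already met when the one before it is completed fails the run):
1. the hood stands open by itself, past its balance point (value of joint hood above 1.4 rad and contact force between the fingers and hood below 0.1 N), for 0.2 s.
2. the pot, still holding its four bushes, stands upright on the mat, let go (x of pot_mid in the frame of mat between -0.07 and 0.07 m and y of pot_mid in the frame of mat between -0.06 and 0.06 m and z of pot_mid in the frame of mat between 0.03 and 0.043 m and angle between pot's own z axis and vertical below 0.1 rad and contact force between the fingers and pot below 0.1 N and distance between each of bush0_mid, bush1_mid, bush2_mid, bush3_mid and pot_mid below 0.06 m), for 0.2 s.
3. the pot is tipped well over at the tray (angle between pot's own z axis and vertical above 1.15 rad and horizontal distance between pot_mid and tray_in below 0.2 m), for 0.05 s.
4. all four bushes lie in the tray (x of bush0_mid in the frame of tray_in between -0.1 and 0.1 m and y of bush0_mid in the frame of tray_in between -0.075 and 0.075 m and z of each of bush0_mid, bush1_mid, bush2_mid, bush3_mid in the frame of tray_in below 0.045 m and x of bush1_mid in the frame of tray_in between -0.1 and 0.1 m and y of bush1_mid in the frame of tray_in between -0.075 and 0.075 m and x of bush2_mid in the frame of tray_in between -0.1 and 0.1 m and y of bush2_mid in the frame of tray_in between -0.075 and 0.075 m and x of bush3_mid in the frame of tray_in between -0.1 and 0.1 m and y of bush3_mid in the frame of tray_in between -0.075 and 0.075 m), for 0.2 s.
At the end, for the whole second after the job is handed in: The empty pot stands upright (within 0.1 rad) on the mat, its origin within 70 mm (mat's x) and 60 mm (mat's y) of the mat's centre, let go and at rest; all four bushes lie in the tray; the hood is still open (above 1.4 rad) (all of step 4 and x of pot_mid in the frame of mat between -0.07 and 0.07 m and y of pot_mid in the frame of mat between -0.06 and 0.06 m and z of pot_mid in the frame of mat between 0.03 and 0.043 m and angle between pot's own z axis and vertical below 0.1 rad and contact force between the fingers and pot below 0.1 N and value of joint hood above 1.4 rad and linear speed of pot below 0.02 m/s and linear speed of each of bush0, bush1, bush2, bush3 below 0.05 m/s); the robot touches nothing.
It fails at once if another thing on the bench is moved by more than 50 mm (distance of any of spanner, driver, mallet, oil, bearing from where it was at the start of the episode above 0.05 m).
It also fails if it takes over 70 s, if anything falls off the work surface, if the arm or the gripper's body presses on something with over 40 N, if the wrist force passes 120 N, or if a joint passes its speed limit or range.

## Robot

A 7-joint arm with a two-finger parallel gripper is mounted at the origin on the work surface. World frame = base frame: x ahead of the robot, y to its left, z up, the work surface at z = 0. Lengths are in m, angles in rad, forces in N, time in s.
With the tool pointing down it reaches from about 0.4 to 0.85 m from the base axis. Payload 10.4 kg.
Tool frame: the origin (TCP) lies between the finger pads; the fingertips stand tcp_to_tips ahead of it and the grasp point (between the pads) lies 8 mm behind it (tcp_to_tips is the distance from the TCP to the fingertips, in m); z points along the fingers, y is the line along which they close (so a half turn about z gives the same grasp; the last joint's range is limited). The gripper opens to 85 mm and grips with 20 to 120 N. Pads are 22 mm wide; open, the fingers measure 114 mm over their backs; the gripper's body (76 mm by 85 mm) begins 54 mm behind the grasp point. The pads swing forward as they close: fully open they stand 13 mm farther back than shut.
Start: joints at [-1.294, 0.332, -0.065, 1.46, 0.022, 1.35, -0.088], TCP at [0.185, 0.597, 0.242] pointing down, gripper open.
Joint ranges: [-2.6, 2.6], [-0.5, 2.12], [-1.47, 1.34], [0.16, 2.42], [-1.27, 4.41], [0.06, 2.06], [-2.6, 2.6]. Speed limits (rad/s): [2.22, 2.22, 2.79, 2.79, 3.14, 3.14, 3.14].

## Interface

Orientations are given as a unit quaternion [x, y, z, w].
In Python, from workcell import * gives the robot as it stands.
- The arm moves only by the tool apply_moves, never from a script. Its argument "rows" is a list of rows, each an object of numbers: "x", "y", "z": the shift along the tool's x, y, z in mm; "ax", "ay", "az": the turn, a rotation vector about the tool's x, y, z in degrees; "gripper": the closure, from 0 (fully open) to 1 (shut). A call has 1 to 5 rows; each row shifts and turns the commanded pose from where the row before left it, along the tool's axes as they then stand; what a row does not reach is not made up. A row lasts 1/12 s, in which the tool goes at most 41.7 mm and 7.16 degrees, less where a joint would pass 70% of its speed; a pose out of reach is approached as far as the arm can. A call with a gripper value outside its range is refused whole. The fingers move at their own pace and stop on an object; "newtons" is the grip in N (left out, the last holds). Time passes only in rows, so rows that do not move let the fingers close. It gives the time, the measured TCP pose, the force, the opening and the grip force at its end, in the units of the state.
- get_obs(): the state, without advancing time (a new reading comes with each control period).
- camera(name): name is "side" or "top" or "wrist"; returns a dict with "color" (420x560x3 uint8, red, green, blue), "fov_y" (degrees; the focal length in pixels is half the picture's height over the tangent of half this angle, whatever the lens; pixels are square), "cx", "cy" (the principal point, pixels), "k1" (the pictures are not rectified: a ray, as slopes to the right and down, at radius r is drawn at 1 + k1 r^2 times it, then the intrinsics apply), "rvec" (rotation vector, rad) and "tvec" (3), from world to camera coordinates, as OpenCV has them. Camera axes: x right, y down, z forward; pixel columns grow to the right and rows downward; lengths in m; the calibration is good to about 2 mm. A picture is of the moment at which its call begins. There is no depth.
- hand_in(): hands the job in; it is judged then, once.
The state is a dict: "clock": time; "joint_pos": joint angles; "joint_velocities": joint speeds; "tau": joint torques, N m; "position": TCP position; "ee_rot": TCP orientation; "ft_force": force on the tool from outside, world axes, zero at the start; "torque": the same for the moment, N m; "grip_width": opening from 0.0 (shut) to 1.0 (fully open); "grasp_force": force on a finger pad.
Only numpy, scipy, OpenCV 4.12 (cv2) and the standard library are available. Lean on these libraries where they do the work, as an engineer would, in place of code of your own. Each camera call takes 0.05 s, during which the arm holds its last target. There are 200 camera calls.

## Working session

There is one attempt and no reset: what is moved stays moved. The work goes in short steps, Python scripts to look and compute and a tool call to move; the robot and the scene stay as the last step left them, time stands still between calls to the robot, and variables do not carry over. Pictures are saved under pics/ and viewed, at most 11 in all, crops included, and the job is handed in when it is done.

Besides the shell and the picture viewer there is one more tool, called after ">>>" in YAML: its name, and indented under it one key for each argument. apply_moves: Moves the arm, as the interface text tells. Its arguments: {"type":"object","properties":{"rows":{"type":"array","items":{"type":"object","properties":{"x":{"type":"number"},"y":{"type":"number"},"z":{"type":"number"},"ax":{"type":"number"},"ay":{"type":"number"},"az":{"type":"number"},"gripper":{"type":"number"}}}},"newtons":{"type":"number"}},"required":["rows"]}

```bash
ls; mkdir -p pics
cat > h.py <<'E'
from workcell import *
import numpy as np, cv2
from scipy.spatial.transform import Rotation as R
def shot(n,f=None):
    c=camera(n)
    if f: cv2.imwrite('pics/'+f,c['color'][:,:,::-1])
    return c
def cam(c):
    f=210/np.tan(np.radians(c['fov_y'])/2); return f,R.from_rotvec(c['rvec']).as_matrix(),np.array(c['tvec'])
def ray(c,u,v):
    f,Rm,t=cam(c); d=np.array([(u-c['cx'])/f,(v-c['cy'])/f]); s=d.copy()
    for _ in range(30): s=d/(1+c['k1']*(s@s))
    w=Rm.T@np.array([s[0],s[1],1]); return -Rm.T@t, w/np.linalg.norm(w)
def onz(c,u,v,z):
    o,d=ray(c,u,v); return o+d*(z-o[2])/d[2]
def proj(c,p):
    f,Rm,t=cam(c); q=Rm@np.array(p)+t; s=q[:2]/q[2]; s=s*(1+c['k1']*(s@s)); return s*f+[c['cx'],c['cy']]
def tri(a,b):
    (o,d),(p,e)=a,b; A=np.stack([d,-e],1); k=np.linalg.lstsq(A,p-o,rcond=None)[0]
    x=o+d*k[0];y=p+e*k[1]; return (x+y)/2,np.linalg.norm(x-y)
E
python3 - <<'E'
from h import *
a=shot('top');b=shot('side')
im=np.vstack([a['color'],b['color']])
cv2.imwrite('pics/top.png',a['color'][:,:,::-1]);cv2.imwrite('pics/side.png',b['color'][:,:,::-1])
for c in(a,b): print(c['fov_y'],c['cx'],c['cy'],c['k1'],ray(c,280,210))
o=get_obs();print(o)
E
```

```text
pics
51.89650669461318 277.0191717964278 206.25434336071675 -0.139559909740895 (array([0.42677346, 0.09934983, 1.26040487]), array([ 0.09574969, -0.00720621, -0.99537936]))
46.11686772095467 273.496915598077 209.06991917206653 0.021147201483521318 (array([ 0.40577257, -0.70151122,  1.00354749]), array([ 0.11817429,  0.66803555, -0.73468588]))
{'clock': 0.1, 'joint_pos': array([-1.29360891,  0.33282543, -0.06469307,  1.46084142,  0.02161008,
        1.34990175, -0.08853534]), 'joint_velocities': array([-0.00138294, -0.0019748 ,  0.0009586 , -0.00178224, -0.00130559,
       -0.00060871, -0.00113858]), 'tau': array([ 1.52142173e-03, -6.26745272e+01,  4.92140511e-02, -3.92428744e+01,
        1.63280085e-02,  7.18872048e-03, -2.43782364e-05]), 'position': array([0.18448901, 0.59682003, 0.2415926 ]), 'ee_rot': array([ 1.49343287e-01,  9.88785201e-01, -6.37169470e-04, -6.12792203e-05]), 'ft_force': array([ 0.06513954,  0.11436959, -0.64724862]), 'torque': array([-0.03134843, -0.00981259, -0.03334787]), 'grasp_force': 0.0, 'grip_width': 0.9960983622074763}
```

View pics/top.png

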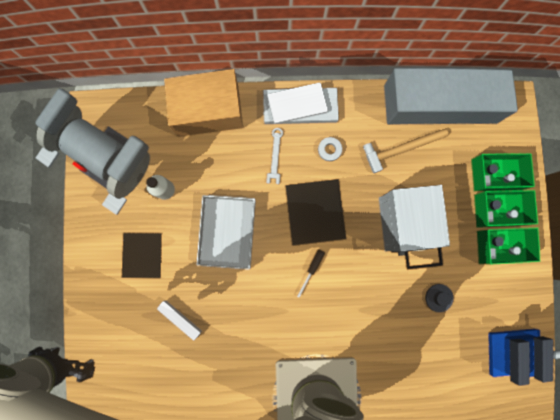

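View pics/side.png

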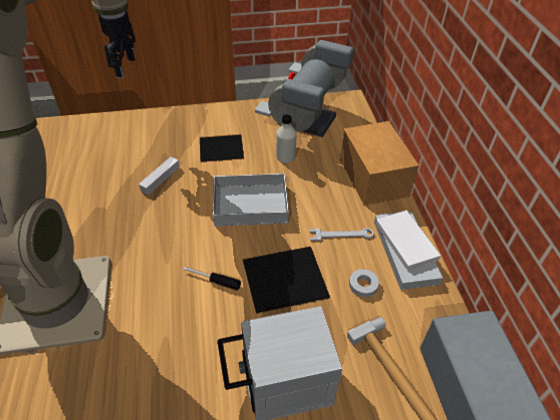

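Top view: large mat at (316,212), a small look-alike at (141,255); sizes will tell. Tray at (226,232), cleaner at (415,218) with its handle at (424,257), facing the robot. Screwdriver is at (311,273).

Run:
```python
from h import *
a=shot('top');b=shot('side')
def blob(c,box,lo,hi,name):
    x0,y0,x1,y1=box; g=cv2.cvtColor(c['color'],cv2.COLOR_RGB2HSV)[y0:y1,x0:x1]
    m=cv2.inRange(g,np.array(lo),np.array(hi)); m=cv2.morphologyEx(m,cv2.MORPH_OPEN,np.ones((2,2)))
    k,_=cv2.findContours(m,0,2); k=max(k,key=cv2.contourArea).reshape(-1,2)+[x0,y0]; return k
def rect(c,k,z,name):
    p=np.array([onz(c,u+0.0,v,z)[:2] for u,v in k],np.float32); r=cv2.minAreaRect(p); print(name,np.round(r[0],4),np.round(r[1],4),r[2])
D=([0,0,0],[180,255,60])
rect(a,blob(a,(280,170,352,250),*D,''),.003,'mat top')
rect(b,blob(b,(235,240,335,315),*D,''),.003,'mat side')
rect(a,blob(a,(115,225,165,282),*D,''),.003,'small top')
rect(a,blob(a,(190,188,262,275),[0,0,60],[180,60,255],''),.045,'tray top')
k=blob(a,(398,240,450,275),*D,'');print(k.min(0),k.max(0))
rect(a,k,.146,'handle')
rect(a,blob(a,(376,180,455,252),[0,0,150],[180,45,255],''),.166,'hood top')
k=blob(b,(205,325,262,395),*D,'');print('side',k.min(0),k.max(0))
t=cv2.resize(a['color'][150:290,180:460],None,fx=2.8,fy=2.8,interpolation=2)
s=cv2.resize(b['color'][240:420,180:360],None,fx=2.17,fy=2.17,interpolation=2)
o=np.zeros((600,800,3),np.uint8);o[:t.shape[0],:t.shape[1]]=t
s=cv2.resize(b['color'][310:420,200:350],None,fx=1.8,fy=1.8);o[395:593,:270]=s[:198]
s=cv2.resize(a['color'][225:285,115:165],None,fx=2.8,fy=2.8);o[395:563,300:440]=s
cv2.imwrite('pics/crop.png',o[:,:,::-1])
```

```text
mat top [ 0.5367 -0.0161] [0.173  0.1553] 5.26519775390625
mat side [ 0.5429 -0.0194] [0.1786 0.1612] 4.979493618011475
small top [0.4135 0.4519] [0.012  0.0643] 89.46255493164062
tray top [0.4848 0.2426] [0.1521 0.2018] 84.1701431274414
[424 249] [442 267]
handle [ 0.3863 -0.3141] [0.0341 0.0663] 44.70870590209961
hood top [ 0.4995 -0.274 ] [0.1602 0.1354] 3.9677298069000244
side [219 336] [253 394]
```

View pics/crop.png

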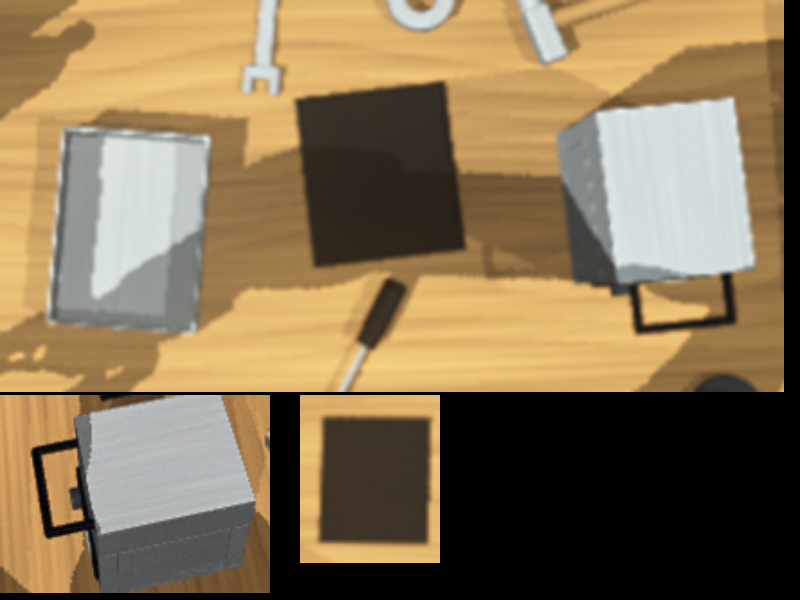

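Shown: the large mat (measured about 178x160 mm) at crop (380,175), the other one at (372,480) is smaller, so the job's mat is (0.54,-0.017). The handle bar runs from crop (637,329) to (735,322).

```bash
cat >> h.py <<'E'
def pose(yaw,pitch=0):
    """tool R: z down, y at angle yaw (deg) for pitch 0; pitch about tool y"""
    a=np.radians(yaw); y=np.array([np.cos(a),np.sin(a),0]); z=np.array([0,0,-1.]); return R.from_matrix(np.stack([np.cross(y,z),y,z],1))*R.from_euler('y',pitch,degrees=True)
def plan(wps,start=None):
    """wps: (pos,R,grip or None,rows); prints rounded rows in tool axes"""
    o=get_obs(); p,q=(np.array(o['position']),R.from_quat(o['ee_rot'])) if start is None else start
    for P,Q,g,n in wps:
        P=np.array(P,float); n0=int(np.ceil(max(np.linalg.norm(P-p)/.040,np.degrees((q.inv()*Q).magnitude())/7.0,1))); n=n or n0
        print('--- n',n,'min',n0)
        rv=(q.inv()*Q).as_rotvec()/n; p0=p
        for i in range(n):
            d=q.inv().apply(p0+(P-p0)*(i+1)/n-p)*1000; d=np.round(d); r=np.round(np.degrees((q.inv()*Q).as_rotvec()/(n-i)),1)
            row={k:float(v) for k,v in zip(('x','y','z','ax','ay','az'),[*d,*r]) if v}
            if g is not None: row['gripper']=g
            p=p+q.apply(d/1000); q=q*R.from_rotvec(np.radians(r)); print(str(row).replace("'",'"').replace('.0,',',').replace('.0}','}'))
    print('end',p.round(4))
    return p,q
E
python3 - <<'E'
import workcell;print([x for x in dir(workcell) if x[0]!='_'])
from h import *
try: print(tcp_to_tips)
except Exception as e: print(e)
a=shot('top');b=shot('side')
P=[tri(ray(a,*u),ray(b,*v)) for u,v in (((407.7,267.2),(220.5,340.5)),((442.1,264.6),(226.7,387.8)))]
P2=[onz(a,*u,.146) for u in ((407.7,267.2),(442.1,264.6))]; P3=[onz(b,*u,.146) for u in ((220.5,340.5),(226.7,387.8))]
print(P,P2,P3,sep='\n')
E
```

```text
['MotionError', 'camera', 'get_obs', 'hand_in', 'tcp_to_tips']
0.011
[(array([ 0.37617676, -0.23646316,  0.14490705]), np.float64(0.0021349629629259146)), (array([ 0.37935776, -0.32959864,  0.14518446]), np.float64(0.0027873882352621015))]
[array([ 0.37515889, -0.23613094,  0.146     ]), array([ 0.37799868, -0.32927983,  0.146     ])]
[array([ 0.37728097, -0.23709568,  0.146     ]), array([ 0.38077556, -0.3299991 ,  0.146     ])]
```

Run:
```python
from h import *
Q=pose(3.5)
plan([((.5,.1,.25),pose(30),.6,17),((.377,-.283,.22),Q,None,12),((.377,-.283,.138),Q,None,3)])
```

```text
--- n 17 min 15
{"x": -26, "y": -22, "az": 2.5, "gripper": 0.6}
{"x": -28, "y": -22, "z": -1, "az": 2.5, "gripper": 0.6}
{"x": -28, "y": -20, "az": 2.5, "gripper": 0.6}
{"x": -29, "y": -19, "z": -1, "az": 2.5, "gripper": 0.6}
{"x": -30, "y": -17, "az": 2.5, "gripper": 0.6}
{"x": -30, "y": -16, "z": -1, "az": 2.5, "gripper": 0.6}
{"x": -32, "y": -15, "az": 2.5, "gripper": 0.6}
{"x": -32, "y": -14, "z": -1, "az": 2.5, "gripper": 0.6}
{"x": -32, "y": -12, "az": 2.5, "gripper": 0.6}
{"x": -33, "y": -10, "z": -1, "az": 2.5, "gripper": 0.6}
{"x": -33, "y": -10, "az": 2.5, "gripper": 0.6}
{"x": -34, "y": -7, "az": 2.6, "gripper": 0.6}
{"x": -34, "y": -7, "z": -1, "az": 2.5, "gripper": 0.6}
{"x": -34, "y": -4, "az": 2.6, "gripper": 0.6}
{"x": -35, "y": -3, "z": -1, "az": 2.5, "gripper": 0.6}
{"x": -35, "y": -2, "az": 2.6, "gripper": 0.6}
{"x": -34, "z": -1, "az": 2.5, "gripper": 0.6}
--- n 12 min 11
{"x": -23, "y": -25, "z": 3, "az": 2.2}
{"x": -23, "y": -24, "z": 2, "az": 2.2}
{"x": -24, "y": -23, "z": 3, "az": 2.2}
{"x": -26, "y": -22, "z": 2, "az": 2.2}
{"x": -26, "y": -21, "z": 3, "az": 2.2}
{"x": -26, "y": -20, "z": 2, "az": 2.2}
{"x": -28, "y": -19, "z": 3, "az": 2.2}
{"x": -28, "y": -18, "z": 2, "az": 2.2}
{"x": -29, "y": -17, "z": 3, "az": 2.2}
{"x": -30, "y": -16, "z": 2, "az": 2.2}
{"x": -30, "y": -14, "z": 3, "az": 2.3}
{"x": -31, "y": -14, "z": 2, "az": 2.2}
--- n 3 min 3
{"z": 27}
{"z": 28}
{"z": 27}
end [ 0.3768 -0.283   0.1384]
```

>>> apply_moves:
  rows:
    - {"x": -26, "y": -22, "az": 2.5, "gripper": 0.6}
    - {"x": -28, "y": -22, "z": -1, "az": 2.5, "gripper": 0.6}
    - {"x": -28, "y": -20, "az": 2.5, "gripper": 0.6}
    - {"x": -29, "y": -19, "z": -1, "az": 2.5, "gripper": 0.6}
    - {"x": -30, "y": -17, "az": 2.5, "gripper": 0.6}

```text
invalid input at $.rows[0]: expected keys x, y, z, ax, ay, az, gripper
```

>>> apply_moves:
  rows:
    - {"x": -30, "y": -16, "z": -1, "az": 2.5, "gripper": 0.6}
    - {"x": -32, "y": -15, "az": 2.5, "gripper": 0.6}
    - {"x": -32, "y": -14, "z": -1, "az": 2.5, "gripper": 0.6}
    - {"x": -32, "y": -12, "az": 2.5, "gripper": 0.6}
    - {"x": -33, "y": -10, "z": -1, "az": 2.5, "gripper": 0.6}

```text
invalid input at $.rows[0]: expected keys x, y, z, ax, ay, az, gripper
```

>>> apply_moves:
  rows:
    - {"x": -33, "y": -10, "az": 2.5, "gripper": 0.6}
    - {"x": -34, "y": -7, "az": 2.6, "gripper": 0.6}
    - {"x": -34, "y": -7, "z": -1, "az": 2.5, "gripper": 0.6}
    - {"x": -34, "y": -4, "az": 2.6, "gripper": 0.6}
    - {"x": -35, "y": -3, "z": -1, "az": 2.5, "gripper": 0.6}

```text
invalid input at $.rows[0]: expected keys x, y, z, ax, ay, az, gripper
```

>>> apply_moves:
  rows:
    - {"x": -35, "y": -2, "az": 2.6, "gripper": 0.6}
    - {"x": -34, "z": -1, "az": 2.5, "gripper": 0.6}
    - {"x": -23, "y": -25, "z": 3, "az": 2.2}
    - {"x": -23, "y": -24, "z": 2, "az": 2.2}
    - {"x": -24, "y": -23, "z": 3, "az": 2.2}

```text
invalid input at $.rows[0]: expected keys x, y, z, ax, ay, az, gripper
```

>>> apply_moves:
  rows:
    - {"x": -26, "y": -22, "z": 2, "az": 2.2}
    - {"x": -26, "y": -21, "z": 3, "az": 2.2}
    - {"x": -26, "y": -20, "z": 2, "az": 2.2}
    - {"x": -28, "y": -19, "z": 3, "az": 2.2}
    - {"x": -28, "y": -18, "z": 2, "az": 2.2}

```text
invalid input at $.rows[0]: expected keys x, y, z, ax, ay, az, gripper
```

>>> apply_moves:
  rows:
    - {"x": -29, "y": -17, "z": 3, "az": 2.2}
    - {"x": -30, "y": -16, "z": 2, "az": 2.2}
    - {"x": -30, "y": -14, "z": 3, "az": 2.3}
    - {"x": -31, "y": -14, "z": 2, "az": 2.2}
    - {}

```text
invalid input at $.rows[0]: expected keys x, y, z, ax, ay, az, gripper
```

>>> apply_moves:
  rows:
    - {"x": -26, "y": -22, "z": 0, "ax": 0, "ay": 0, "az": 2.5, "gripper": 0.6}
    - {"x": -28, "y": -22, "z": -1, "ax": 0, "ay": 0, "az": 2.5, "gripper": 0.6}
    - {"x": -28, "y": -20, "z": 0, "ax": 0, "ay": 0, "az": 2.5, "gripper": 0.6}
    - {"x": -29, "y": -19, "z": -1, "ax": 0, "ay": 0, "az": 2.5, "gripper": 0.6}
    - {"x": -30, "y": -17, "z": 0, "ax": 0, "ay": 0, "az": 2.5, "gripper": 0.6}

```text
clock: 0.72
position: [0.2782, 0.4495, 0.2445]
ee_rot: [0.257, 0.966, 0.0, -0.0]
ft_force: [0.9, -0.7, 0.6]
grip_width: 0.399
grasp_force: 0.0
```

>>> apply_moves:
  rows:
    - {"x": -30, "y": -16, "z": -1, "ax": 0, "ay": 0, "az": 2.5, "gripper": 0.6}
    - {"x": -32, "y": -15, "z": 0, "ax": 0, "ay": 0, "az": 2.5, "gripper": 0.6}
    - {"x": -32, "y": -14, "z": -1, "ax": 0, "ay": 0, "az": 2.5, "gripper": 0.6}
    - {"x": -32, "y": -12, "z": 0, "ax": 0, "ay": 0, "az": 2.5, "gripper": 0.6}
    - {"x": -33, "y": -10, "z": -1, "ax": 0, "ay": 0, "az": 2.5, "gripper": 0.6}

```text
clock: 1.13
position: [0.371, 0.3035, 0.2474]
ee_rot: [0.361, 0.933, 0.0, -0.0]
ft_force: [-0.1, 1.0, -0.4]
grip_width: 0.4
grasp_force: 0.0
```

>>> apply_moves:
  rows:
    - {"x": -33, "y": -10, "z": 0, "ax": 0, "ay": 0, "az": 2.5, "gripper": 0.6}
    - {"x": -34, "y": -7, "z": 0, "ax": 0, "ay": 0, "az": 2.6, "gripper": 0.6}
    - {"x": -34, "y": -7, "z": -1, "ax": 0, "ay": 0, "az": 2.5, "gripper": 0.6}
    - {"x": -34, "y": -4, "z": 0, "ax": 0, "ay": 0, "az": 2.6, "gripper": 0.6}
    - {"x": -35, "y": -3, "z": -1, "ax": 0, "ay": 0, "az": 2.5, "gripper": 0.6}

```text
clock: 1.55
position: [0.4638, 0.1574, 0.2495]
ee_rot: [0.462, 0.887, 0.0, 0.0]
ft_force: [1.1, 1.3, 0.2]
grip_width: 0.399
grasp_force: 0.0
```

>>> apply_moves:
  rows:
    - {"x": -35, "y": -2, "z": 0, "ax": 0, "ay": 0, "az": 2.6, "gripper": 0.6}
    - {"x": -34, "y": 0, "z": -1, "ax": 0, "ay": 0, "az": 2.5, "gripper": 0.6}
    - {"x": -23, "y": -25, "z": 3, "ax": 0, "ay": 0, "az": 2.2, "gripper": 0.6}
    - {"x": -23, "y": -24, "z": 2, "ax": 0, "ay": 0, "az": 2.2, "gripper": 0.6}
    - {"x": -24, "y": -23, "z": 3, "ax": 0, "ay": 0, "az": 2.2, "gripper": 0.6}

```text
clock: 1.97
position: [0.4687, 0.0032, 0.2421]
ee_rot: [0.55, 0.835, -0.0, 0.0]
ft_force: [0.8, -0.4, 0.3]
grip_width: 0.401
grasp_force: 0.0
```

>>> apply_moves:
  rows:
    - {"x": -26, "y": -22, "z": 2, "ax": 0, "ay": 0, "az": 2.2, "gripper": 0.6}
    - {"x": -26, "y": -21, "z": 3, "ax": 0, "ay": 0, "az": 2.2, "gripper": 0.6}
    - {"x": -26, "y": -20, "z": 2, "ax": 0, "ay": 0, "az": 2.2, "gripper": 0.6}
    - {"x": -28, "y": -19, "z": 3, "ax": 0, "ay": 0, "az": 2.2, "gripper": 0.6}
    - {"x": -28, "y": -18, "z": 2, "ax": 0, "ay": 0, "az": 2.2, "gripper": 0.6}

```text
clock: 2.38
position: [0.4173, -0.1561, 0.2302]
ee_rot: [0.627, 0.779, 0.0, 0.0]
ft_force: [0.0, -0.4, -0.1]
grip_width: 0.396
grasp_force: 0.0
```

>>> apply_moves:
  rows:
    - {"x": -29, "y": -17, "z": 3, "ax": 0, "ay": 0, "az": 2.2, "gripper": 0.6}
    - {"x": -30, "y": -16, "z": 2, "ax": 0, "ay": 0, "az": 2.2, "gripper": 0.6}
    - {"x": -30, "y": -14, "z": 3, "ax": 0, "ay": 0, "az": 2.3, "gripper": 0.6}
    - {"x": -31, "y": -14, "z": 2, "ax": 0, "ay": 0, "az": 2.2, "gripper": 0.6}
    - {"x": 0, "y": 0, "z": 0, "ax": 0, "ay": 0, "az": 0, "gripper": 0.6}

```text
clock: 2.8
position: [0.3738, -0.2886, 0.2204]
ee_rot: [0.689, 0.725, -0.0, 0.001]
ft_force: [-0.4, -0.2, -0.3]
grip_width: 0.398
grasp_force: 0.0
```

>>> apply_moves:
  rows:
    - {"x": 5, "y": 4, "z": 27, "ax": 0, "ay": 0, "az": 0, "gripper": 0.6}
    - {"x": 0, "y": 0, "z": 28, "ax": 0, "ay": 0, "az": 0, "gripper": 0.6}
    - {"x": 0, "y": 0, "z": 27, "ax": 0, "ay": 0, "az": 0, "gripper": 0.6}
    - {"x": 0, "y": 0, "z": 0, "ax": 0, "ay": 0, "az": 0, "gripper": 0.6}

```text
clock: 3.13
position: [0.3782, -0.2761, 0.1344]
ee_rot: [0.685, 0.729, -0.001, -0.003]
ft_force: [-1.2, 0.5, -0.4]
grip_width: 0.401
grasp_force: 0.0
```

>>> apply_moves:
  newtons: 30
  rows:
    - {"x": 0, "y": 0, "z": 0, "ax": 0, "ay": 0, "az": 0, "gripper": 1}
    - {"x": 0, "y": 0, "z": 0, "ax": 0, "ay": 0, "az": 0, "gripper": 1}
    - {"x": 0, "y": 0, "z": 0, "ax": 0, "ay": 0, "az": 0, "gripper": 1}
    - {"x": 0, "y": 0, "z": 0, "ax": 0, "ay": 0, "az": 0, "gripper": 1}

```text
clock: 3.47
position: [0.3784, -0.2781, 0.1393]
ee_rot: [0.686, 0.728, -0.001, -0.002]
ft_force: [-13.1, 1.9, 4.8]
grip_width: 0.101
grasp_force: 29.4
```

Run:
```python
from h import *
o=get_obs(); p=o['position'];q=R.from_quat(o['ee_rot']);print(p,np.degrees(np.arctan2(*q.as_matrix()[:2,1][::-1])),o['grip_width'],o['grasp_force'],o['ft_force'])
# swing about hinge
y=np.radians(3.5);d=np.array([np.cos(y),np.sin(y),0])
h0=np.array([*p[:2],.138]); hinge=h0+.205*d+[0,0,-.035]
r=np.hypot(.205,.035);e0=np.arctan2(.035,.205)
W=[];n=22
for i in range(1,n+1):
    t=1.62*i/n; W.append((hinge-d*r*np.cos(e0+t)+[0,0,r*np.sin(e0+t)],q,1,1))
import io,contextlib
plan(W)
```

```text
[ 0.3783717  -0.27810852  0.13927065] 3.4370447160575477 0.10143898006419645 29.42418336868286 [-13.09101125   1.91309169   4.75302018]
--- n 1 min 1
{"y": 3, "z": -14, "gripper": 1}
--- n 1 min 1
{"y": 4, "z": -14, "gripper": 1}
--- n 1 min 1
{"y": 6, "z": -15, "gripper": 1}
--- n 1 min 1
{"y": 6, "z": -14, "gripper": 1}
--- n 1 min 1
{"y": 7, "z": -13, "gripper": 1}
--- n 1 min 1
{"y": 8, "z": -13, "gripper": 1}
--- n 1 min 1
{"y": 10, "z": -12, "gripper": 1}
--- n 1 min 1
{"y": 10, "z": -12, "gripper": 1}
--- n 1 min 1
{"y": 11, "z": -11, "gripper": 1}
--- n 1 min 1
{"y": 11, "z": -10, "gripper": 1}
--- n 1 min 1
{"y": 13, "z": -9, "gripper": 1}
--- n 1 min 1
{"y": 13, "z": -8, "gripper": 1}
--- n 1 min 1
{"y": 13, "z": -7, "gripper": 1}
--- n 1 min 1
{"y": 14, "z": -6, "gripper": 1}
--- n 1 min 1
{"y": 15, "z": -5, "gripper": 1}
--- n 1 min 1
{"y": 14, "z": -4, "gripper": 1}
--- n 1 min 1
{"y": 15, "z": -3, "gripper": 1}
--- n 1 min 1
{"y": 16, "z": -2, "gripper": 1}
--- n 1 min 1
{"x": 1, "y": 15, "gripper": 1}
--- n 1 min 1
{"y": 15, "gripper": 1}
--- n 1 min 1
{"y": 15, "z": 2, "gripper": 1}
--- n 1 min 1
{"y": 15, "z": 2, "gripper": 1}
end [ 0.6274 -0.2624  0.3064]
```

>>> apply_moves:
  rows:
    - {"x": 0, "y": 0, "z": -14, "ax": 0, "ay": 0, "az": 0, "gripper": 1}
    - {"x": 0, "y": 4, "z": -14, "ax": 0, "ay": 0, "az": 0, "gripper": 1}
    - {"x": 0, "y": 6, "z": -15, "ax": 0, "ay": 0, "az": 0, "gripper": 1}
    - {"x": 0, "y": 6, "z": -14, "ax": 0, "ay": 0, "az": 0, "gripper": 1}
    - {"x": 0, "y": 7, "z": -13, "ax": 0, "ay": 0, "az": 0, "gripper": 1}

```text
clock: 3.88
position: [0.4038, -0.2764, 0.2109]
ee_rot: [0.685, 0.728, 0.001, 0.001]
ft_force: [0.0, 0.8, -3.7]
grip_width: 0.102
grasp_force: 29.4
```

>>> apply_moves:
  rows:
    - {"x": 0, "y": 8, "z": -13, "ax": 0, "ay": 0, "az": 0, "gripper": 1}
    - {"x": 0, "y": 10, "z": -12, "ax": 0, "ay": 0, "az": 0, "gripper": 1}
    - {"x": 0, "y": 10, "z": -12, "ax": 0, "ay": 0, "az": 0, "gripper": 1}
    - {"x": 0, "y": 11, "z": -11, "ax": 0, "ay": 0, "az": 0, "gripper": 1}
    - {"x": 0, "y": 11, "z": -10, "ax": 0, "ay": 0, "az": 0, "gripper": 1}

```text
clock: 4.3
position: [0.4527, -0.2732, 0.2692]
ee_rot: [0.685, 0.728, 0.001, -0.001]
ft_force: [-7.5, 2.4, 4.4]
grip_width: 0.102
grasp_force: 29.5
```

>>> apply_moves:
  rows:
    - {"x": 0, "y": 13, "z": -9, "ax": 0, "ay": 0, "az": 0, "gripper": 1}
    - {"x": 0, "y": 13, "z": -8, "ax": 0, "ay": 0, "az": 0, "gripper": 1}
    - {"x": 0, "y": 13, "z": -7, "ax": 0, "ay": 0, "az": 0, "gripper": 1}
    - {"x": 0, "y": 14, "z": -6, "ax": 0, "ay": 0, "az": 0, "gripper": 1}
    - {"x": 0, "y": 15, "z": -5, "ax": 0, "ay": 0, "az": 0, "gripper": 1}

```text
clock: 4.72
position: [0.5219, -0.2686, 0.3043]
ee_rot: [0.685, 0.729, 0.001, 0.001]
ft_force: [-2.4, 1.7, 4.6]
grip_width: 0.101
grasp_force: 30.8
```

>>> apply_moves:
  rows:
    - {"x": 0, "y": 14, "z": -4, "ax": 0, "ay": 0, "az": 0, "gripper": 1}
    - {"x": 0, "y": 15, "z": -3, "ax": 0, "ay": 0, "az": 0, "gripper": 1}
    - {"x": 0, "y": 16, "z": -2, "ax": 0, "ay": 0, "az": 0, "gripper": 1}
    - {"x": 0, "y": 15, "z": 0, "ax": 0, "ay": 0, "az": 0, "gripper": 1}
    - {"x": 0, "y": 15, "z": 0, "ax": 0, "ay": 0, "az": 0, "gripper": 1}

```text
clock: 5.13
position: [0.5974, -0.2637, 0.3136]
ee_rot: [0.685, 0.729, 0.001, 0.001]
ft_force: [-0.7, 1.4, 0.0]
grip_width: 0.102
grasp_force: 30.0
```

>>> apply_moves:
  rows:
    - {"x": 0, "y": 15, "z": 2, "ax": 0, "ay": 0, "az": 0, "gripper": 1}
    - {"x": 0, "y": 12, "z": 2, "ax": 0, "ay": 0, "az": 0, "gripper": 1}
    - {"x": 0, "y": 0, "z": 0, "ax": 0, "ay": 0, "az": 0, "gripper": 0.4}
    - {"x": 0, "y": 0, "z": 0, "ax": 0, "ay": 0, "az": 0, "gripper": 0.4}
    - {"x": 0, "y": 0, "z": -20, "ax": 0, "ay": 0, "az": 0, "gripper": 0.4}

```text
clock: 5.55
position: [0.6218, -0.2622, 0.3245]
ee_rot: [0.685, 0.728, -0.001, -0.002]
ft_force: [0.0, 0.0, -0.2]
grip_width: 0.518
grasp_force: 0.0
```

>>> apply_moves:
  rows:
    - {"x": 0, "y": 0, "z": -35, "ax": 0, "ay": 0, "az": 0, "gripper": 0.6}
    - {"x": 0, "y": 0, "z": -35, "ax": 0, "ay": 0, "az": 0, "gripper": 0.6}
    - {"x": 10, "y": -35, "z": 0, "ax": 0, "ay": 0, "az": 0, "gripper": 0.6}
    - {"x": 10, "y": -35, "z": 0, "ax": 0, "ay": 0, "az": 0, "gripper": 0.6}
    - {"x": 10, "y": -35, "z": 0, "ax": 0, "ay": 0, "az": 0, "gripper": 0.6}

```text
clock: 5.97
position: [0.5146, -0.2405, 0.3972]
ee_rot: [0.686, 0.728, -0.0, 0.001]
ft_force: [-1.1, 0.9, 1.8]
grip_width: 0.404
grasp_force: 0.0
```

Run:
```python
from h import *
a=shot('top');b=shot('side');w=shot('wrist')
o=np.zeros((600,800,3),np.uint8)
o[:340,:400]=cv2.resize(a['color'][130:300,290:490],None,fx=2,fy=2,interpolation=2)
o[:340,400:]=cv2.resize(b['color'][250:420,180:380],None,fx=2,fy=2,interpolation=2)
o[340:595,:340]=cv2.resize(w['color'],(340,255))
cv2.imwrite('pics/open.png',o[:,:,::-1]); print(get_obs()['position'])
```

```text
[ 0.51321042 -0.24002978  0.39838325]
```

View pics/open.png

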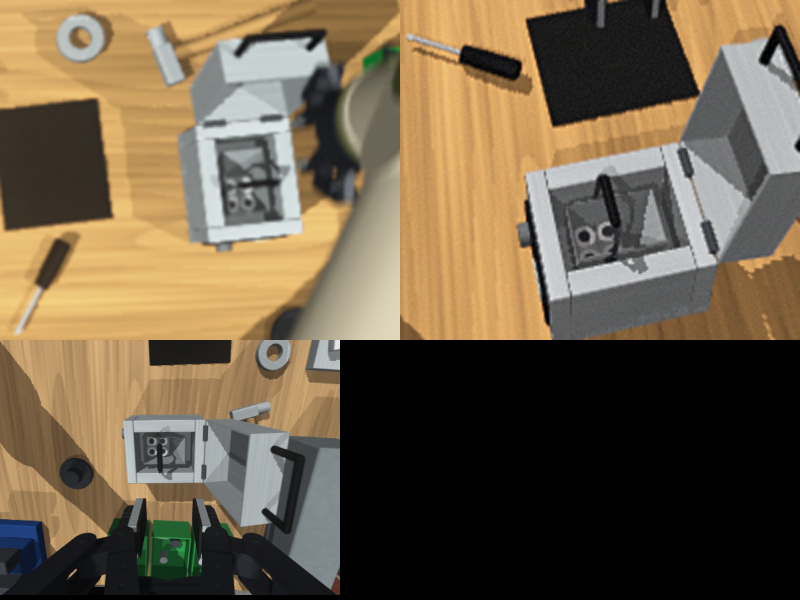

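Hood stands open at its stop. The bail grip is a dark bar: top (421,221), side (283,350), wrist (263,201).

Run:
```python
from h import *
a=shot('top');b=shot('side');w=shot('wrist')
def dark(c,box,th):
    x0,y0,x1,y1=box; g=c['color'][y0:y1,x0:x1].max(2); m=(g<th).astype(np.uint8)
    n,l,s,ce=cv2.connectedComponentsWithStats(m); i=1+np.argmax(s[1:,4]); print(s[i],np.round(ce[i]+[x0,y0],1)); return ce[i]+[x0,y0]
for th in(45,60):
    A=dark(a,(400,205,442,242),th);B=dark(b,(268,332,305,372),th);C=dark(w,(235,175,300,235),th)
    print(tri(ray(a,*A),ray(b,*B)),tri(ray(b,*B),ray(w,*C)),onz(a,*A,.145),onz(b,*B,.145),onz(w,*C,.145))
```

```text
[10 15 19  3 31] [420.4 221.3]
[  9   6  13  29 164] [283.8 350.7]
[ 18   0  13  44 355] [257.4 195.1]
(array([ 0.49302856, -0.27629846,  0.14661337]), np.float64(0.001120774206799192)) (array([ 0.49392173, -0.27459556,  0.14282616]), np.float64(0.002175528740516885)) [ 0.49368598 -0.27688466  0.145     ] [ 0.49262938 -0.27549155  0.145     ] [ 0.49508095 -0.27412566  0.145     ]
[ 9 14 20  5 49] [420.2 221.3]
[  8   6  15  34 213] [284.1 352.9]
[ 17   0  15  45 407] [257.3 195.2]
(array([ 0.49334459, -0.27786409,  0.14075138]), np.float64(0.0008565570251838062)) (array([ 0.49399964, -0.27638036,  0.13747718]), np.float64(0.0015301099939347435)) [ 0.49351881 -0.2764648   0.145     ] [ 0.49248567 -0.27994509  0.145     ] [ 0.49506008 -0.27421806  0.145     ]
```

>>> apply_moves:
  rows:
    - {"x": -12, "y": -7, "z": 35, "ax": 0, "ay": 0, "az": 0, "gripper": 0.6}
    - {"x": -12, "y": -7, "z": 35, "ax": 0, "ay": 0, "az": 0, "gripper": 0.6}
    - {"x": -11, "y": -8, "z": 35, "ax": 0, "ay": 0, "az": 0, "gripper": 0.6}
    - {"x": 0, "y": 0, "z": 35, "ax": 0, "ay": 0, "az": 0, "gripper": 0.6}
    - {"x": 0, "y": 0, "z": 35, "ax": 0, "ay": 0, "az": 0, "gripper": 0.6}

```text
clock: 6.68
position: [0.4964, -0.2769, 0.2197]
ee_rot: [0.686, 0.728, -0.001, 0.0]
ft_force: [0.8, 0.1, -0.6]
grip_width: 0.402
grasp_force: 0.0
```

Run:
```python
from h import *
w=shot('wrist','w1.png');o=get_obs();print(o['position']);p=o['position']
print(proj(w,[.493,-.2765,.145]),proj(w,[p[0],p[1],.145]))
```

```text
[ 0.49422395 -0.2745464   0.21300018]
[273.04454231 224.73077944] [275.17198757 221.92695059]
```

View pics/w1.png

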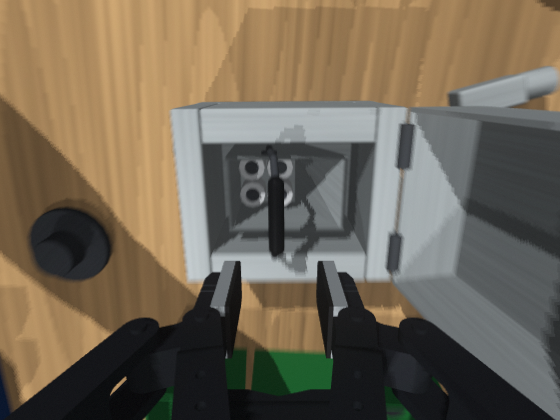

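The grip (276,217) lies mid-way between the fingers and matches the estimate within 3 mm.

>>> apply_moves:
  newtons: 60
  rows:
    - {"x": 1, "y": 0, "z": 25, "ax": 0, "ay": 0, "az": 0, "gripper": 0.6}
    - {"x": 0, "y": 0, "z": 26, "ax": 0, "ay": 0, "az": 0, "gripper": 0.6}
    - {"x": 0, "y": 0, "z": 24, "ax": 0, "ay": 0, "az": 0, "gripper": 0.6}
    - {"x": 0, "y": 0, "z": 0, "ax": 0, "ay": 0, "az": 0, "gripper": 0.6}
    - {"x": 0, "y": 0, "z": 0, "ax": 0, "ay": 0, "az": 0, "gripper": 1}

```text
clock: 7.15
position: [0.4968, -0.2747, 0.1465]
ee_rot: [0.685, 0.729, -0.001, -0.001]
ft_force: [-0.7, -1.3, 1.4]
grip_width: 0.273
grasp_force: 0.0
```

>>> apply_moves:
  rows:
    - {"x": 0, "y": 0, "z": 0, "ax": 0, "ay": 0, "az": 0, "gripper": 1}
    - {"x": 0, "y": 0, "z": 0, "ax": 0, "ay": 0, "az": 0, "gripper": 1}
    - {"x": 0, "y": 0, "z": 0, "ax": 0, "ay": 0, "az": 0, "gripper": 1}
    - {"x": 0, "y": 0, "z": 0, "ax": 0, "ay": 0, "az": 0, "gripper": 1}

```text
clock: 7.48
position: [0.4977, -0.2752, 0.1481]
ee_rot: [0.685, 0.729, 0.001, 0.001]
ft_force: [-0.2, -0.4, 7.2]
grip_width: 0.087
grasp_force: 59.3
```

>>> apply_moves:
  rows:
    - {"x": 0, "y": 0, "z": -5, "ax": 0, "ay": 0, "az": 0, "gripper": 1}
    - {"x": 0, "y": 0, "z": -10, "ax": 0, "ay": 0, "az": 0, "gripper": 1}
    - {"x": 0, "y": 0, "z": -15, "ax": 0, "ay": 0, "az": 0, "gripper": 1}
    - {"x": 0, "y": 0, "z": -20, "ax": 0, "ay": 0, "az": 0, "gripper": 1}
    - {"x": 0, "y": 0, "z": -20, "ax": 0, "ay": 0, "az": 0, "gripper": 1}

```text
clock: 7.9
position: [0.4959, -0.2741, 0.2172]
ee_rot: [0.685, 0.728, -0.0, -0.001]
ft_force: [0.2, -0.3, -5.5]
grip_width: 0.083
grasp_force: 58.9
```

>>> apply_moves:
  rows:
    - {"x": 0, "y": 0, "z": -20, "ax": 0, "ay": 0, "az": 0, "gripper": 1}
    - {"x": 0, "y": 0, "z": -20, "ax": 0, "ay": 0, "az": 0, "gripper": 1}
    - {"x": 0, "y": 0, "z": -15, "ax": 0, "ay": 0, "az": 0, "gripper": 1}
    - {"x": 10, "y": 0, "z": -5, "ax": 0, "ay": 0, "az": 0, "gripper": 1}
    - {"x": 20, "y": 3, "z": 0, "ax": 0, "ay": 0, "az": 0, "gripper": 1}

```text
clock: 8.32
position: [0.4967, -0.2471, 0.2785]
ee_rot: [0.687, 0.727, -0.0, 0.001]
ft_force: [-0.8, -0.8, -5.4]
grip_width: 0.087
grasp_force: 59.0
```

>>> apply_moves:
  rows:
    - {"x": 25, "y": 6, "z": 0, "ax": 0, "ay": 0, "az": 0, "gripper": 1}
    - {"x": 25, "y": 9, "z": 0, "ax": 0, "ay": 0, "az": 0, "gripper": 1}
    - {"x": 25, "y": 9, "z": 0, "ax": 0, "ay": 0, "az": 0, "gripper": 1}
    - {"x": 25, "y": 9, "z": 0, "ax": 0, "ay": 0, "az": 0, "gripper": 1}
    - {"x": 25, "y": 9, "z": 0, "ax": 0, "ay": 0, "az": 0, "gripper": 1}

```text
clock: 8.73
position: [0.5316, -0.1158, 0.2767]
ee_rot: [0.685, 0.728, 0.0, -0.0]
ft_force: [0.7, -0.7, -5.2]
grip_width: 0.087
grasp_force: 59.0
```

>>> apply_moves:
  rows:
    - {"x": 25, "y": 9, "z": 0, "ax": 0, "ay": 0, "az": 0, "gripper": 1}
    - {"x": 25, "y": 9, "z": 0, "ax": 0, "ay": 0, "az": 0, "gripper": 1}
    - {"x": 22, "y": 8, "z": 0, "ax": 0, "ay": 0, "az": 0, "gripper": 1}
    - {"x": 15, "y": 5, "z": 0, "ax": 0, "ay": 0, "az": 0, "gripper": 1}
    - {"x": 8, "y": 2, "z": 0, "ax": 0, "ay": 0, "az": 0, "gripper": 1}

```text
clock: 9.15
position: [0.5591, -0.0172, 0.2764]
ee_rot: [0.684, 0.73, -0.0, -0.001]
ft_force: [0.1, 1.4, -6.5]
grip_width: 0.083
grasp_force: 58.9
```

>>> apply_moves:
  rows:
    - {"x": 0, "y": 0, "z": 20, "ax": 0, "ay": 0, "az": 0, "gripper": 1}
    - {"x": 0, "y": 0, "z": 25, "ax": 0, "ay": 0, "az": 0, "gripper": 1}
    - {"x": 0, "y": 0, "z": 25, "ax": 0, "ay": 0, "az": 0, "gripper": 1}
    - {"x": 0, "y": 0, "z": 20, "ax": 0, "ay": 0, "az": 0, "gripper": 1}
    - {"x": 0, "y": 0, "z": 15, "ax": 0, "ay": 0, "az": 0, "gripper": 1}

```text
clock: 9.57
position: [0.5578, -0.021, 0.1697]
ee_rot: [0.685, 0.728, -0.001, -0.001]
ft_force: [0.5, -0.3, -5.7]
grip_width: 0.083
grasp_force: 58.9
```

Run:
```python
from h import *
o=get_obs();print(o['position'],o['ft_force'],o['grip_width'])
b=shot('side');a=shot('top')
im=np.zeros((600,800,3),np.uint8)
im[:420,:]=cv2.resize(b['color'][190:358,180:500],None,fx=2.5,fy=2.5,interpolation=2)
im[420:600,:320]=cv2.resize(a['color'][160:250,260:420],None,fx=2,fy=2)
cv2.imwrite('pics/hang.png',im[:,:,::-1])
```

```text
[ 0.55778036 -0.02104134  0.1696788 ] [ 0.47180748 -0.29208226 -5.67147165] 0.0832347676018618
```

View pics/hang.png

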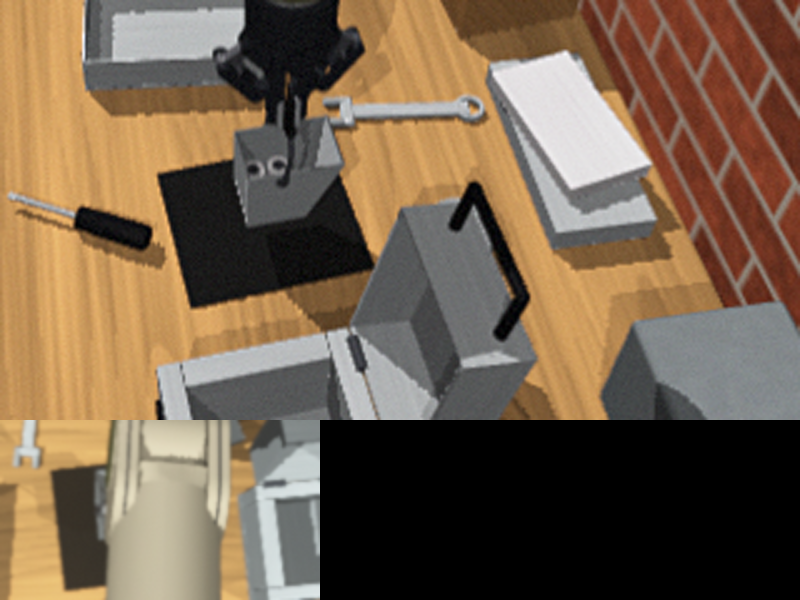

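The pot hangs level and full over the mat (crop 290,175).

>>> apply_moves:
  rows:
    - {"x": 0, "y": 0, "z": 13, "ax": 0, "ay": 0, "az": 0, "gripper": 1}
    - {"x": 0, "y": 0, "z": 12, "ax": 0, "ay": 0, "az": 0, "gripper": 1}
    - {"x": 0, "y": 0, "z": 9, "ax": 0, "ay": 0, "az": 0, "gripper": 1}
    - {"x": 0, "y": 0, "z": 5, "ax": 0, "ay": 0, "az": 0, "gripper": 1}
    - {"x": 0, "y": 0, "z": 0, "ax": 0, "ay": 0, "az": 0, "gripper": 1}

```text
clock: 10.08
position: [0.5584, -0.0202, 0.1314]
ee_rot: [0.685, 0.728, -0.001, -0.001]
ft_force: [-0.4, -0.4, -5.4]
grip_width: 0.083
grasp_force: 59.0
```

>>> apply_moves:
  rows:
    - {"x": 0, "y": 0, "z": 2, "ax": 0, "ay": 0, "az": 0, "gripper": 1}
    - {"x": 0, "y": 0, "z": 2, "ax": 0, "ay": 0, "az": 0, "gripper": 1}
    - {"x": 0, "y": 0, "z": 2, "ax": 0, "ay": 0, "az": 0, "gripper": 1}

```text
clock: 10.33
position: [0.5594, -0.0201, 0.1266]
ee_rot: [0.685, 0.729, 0.0, 0.0]
ft_force: [0.2, 0.2, -6.3]
grip_width: 0.084
grasp_force: 59.1
```

>>> apply_moves:
  rows:
    - {"x": 0, "y": 0, "z": 2, "ax": 0, "ay": 0, "az": 0, "gripper": 1}
    - {"x": 0, "y": 0, "z": 2, "ax": 0, "ay": 0, "az": 0, "gripper": 1}

```text
clock: 10.5
position: [0.5623, -0.0201, 0.1256]
ee_rot: [0.685, 0.729, 0.003, 0.002]
ft_force: [1.2, 1.5, 27.1]
grip_width: 0.086
grasp_force: 62.6
```

>>> apply_moves:
  rows:
    - {"x": 0, "y": 0, "z": -3, "ax": 0, "ay": 0, "az": 0, "gripper": 0.75}
    - {"x": 0, "y": 0, "z": 0, "ax": 0, "ay": 0, "az": 0, "gripper": 0.6}
    - {"x": 0, "y": 0, "z": -10, "ax": 0, "ay": 0, "az": 0, "gripper": 0.6}
    - {"x": 0, "y": 0, "z": -35, "ax": 0, "ay": 0, "az": 0, "gripper": 0.6}
    - {"x": 0, "y": 0, "z": -40, "ax": 0, "ay": 0, "az": 0, "gripper": 0.6}

```text
clock: 10.92
position: [0.5577, -0.0203, 0.2102]
ee_rot: [0.685, 0.728, -0.002, -0.001]
ft_force: [1.7, 0.6, 0.6]
grip_width: 0.403
grasp_force: 0.0
```

```bash
cat >> h.py <<'E'
def side(yaw,phi):
    """tool z points along yaw, phi below horizontal; tool x up; tool y to the right"""
    a,f=np.radians([yaw,phi]); z=np.array([np.cos(a)*np.cos(f),np.sin(a)*np.cos(f),-np.sin(f)]); y=np.array([np.sin(a),-np.cos(a),0]); return R.from_matrix(np.stack([np.cross(y,z),y,z],1))
E
python3 - <<'E'
from h import *
o=get_obs();print(o['position'],o['joint_pos'].round(2),o['ft_force'])
S=side(3.5,30); z=S.as_matrix()[:,2]
pot=np.array([.5555,-.0203,.003]); u=np.array([np.cos(.061),np.sin(.061),0])
g=pot-.008*u+[0,0,.038]; T=g+.014*z; pre=T-.13*z
print('T',T,'pre',pre)
plan([((.50,-.03,.30),pose(-40),.3,7),((.42,-.03,.28),side(3.5,75),0,7),((pre[0],pre[1],.2),side(3.5,30),0,7),(pre,S,0,3)])
E
```

```text
[ 0.55765487 -0.02033046  0.21023136] [-0.67  0.24  0.73  1.72 -0.17  1.25  0.16] [1.74443936 0.59472631 0.64495103]
T [ 0.55961662 -0.02004752  0.034     ] pre [ 0.44724331 -0.02692057  0.099     ]
--- n 7 min 7
{"x": -1, "y": -8, "z": -13, "az": 6.2, "gripper": 0.3}
{"x": -2, "y": -9, "z": -13, "az": 6.2, "gripper": 0.3}
{"x": -2, "y": -8, "z": -12, "az": 6.2, "gripper": 0.3}
{"x": -4, "y": -7, "z": -13, "az": 6.2, "gripper": 0.3}
{"x": -4, "y": -7, "z": -13, "ax": -0.1, "ay": 0.1, "az": 6.2, "gripper": 0.3}
{"x": -5, "y": -7, "z": -13, "az": 6.3, "gripper": 0.3}
{"x": -6, "y": -6, "z": -13, "ax": -0.1, "ay": 0.1, "az": 6.2, "gripper": 0.3}
--- n 7 min 7
{"x": -7, "y": -9, "z": 3, "ax": -0.9, "ay": 2, "az": 6.6, "gripper": 0}
{"x": -9, "y": -8, "z": 2, "ax": -0.9, "ay": 2, "az": 6.6, "gripper": 0}
{"x": -9, "y": -7, "z": 2, "ax": -0.9, "ay": 2, "az": 6.6, "gripper": 0}
{"x": -10, "y": -5, "z": 2, "ax": -0.8, "ay": 2, "az": 6.6, "gripper": 0}
{"x": -11, "y": -5, "z": 1, "ax": -0.9, "ay": 2, "az": 6.6, "gripper": 0}
{"x": -11, "y": -3, "z": 1, "ax": -0.8, "ay": 2, "az": 6.6, "gripper": 0}
{"x": -12, "y": -3, "ax": -0.8, "ay": 2.1, "az": 6.6, "gripper": 0}
--- n 7 min 7
{"x": 1, "z": 12, "ay": 6.4, "gripper": 0}
{"x": -1, "z": 12, "ay": 6.4, "gripper": 0}
{"x": -2, "z": 12, "ay": 6.4, "gripper": 0}
{"x": -3, "z": 12, "ay": 6.4, "gripper": 0}
{"x": -4, "y": -1, "z": 11, "ay": 6.5, "gripper": 0}
{"x": -6, "z": 11, "ay": 6.4, "gripper": 0}
{"x": -7, "z": 10, "ax": -0.1, "ay": 6.5, "gripper": 0}
--- n 3 min 3
{"x": -29, "z": 17, "gripper": 0}
{"x": -29, "z": 17, "gripper": 0}
{"x": -29, "z": 16, "gripper": 0}
end [ 0.4471 -0.0268  0.0996]
```

>>> apply_moves:
  rows:
    - {"x": -1, "y": -8, "z": -15, "ax": 0, "ay": 0, "az": 6.2, "gripper": 0.3}
    - {"x": -2, "y": -9, "z": -15, "ax": 0, "ay": 0, "az": 6.2, "gripper": 0.3}
    - {"x": -2, "y": -8, "z": -12, "ax": 0, "ay": 0, "az": 6.2, "gripper": 0.3}
    - {"x": -4, "y": -7, "z": -13, "ax": 0, "ay": 0, "az": 6.2, "gripper": 0.3}
    - {"x": -4, "y": -7, "z": -13, "ax": 0, "ay": 0, "az": 6.2, "gripper": 0.3}

```text
clock: 11.33
position: [0.5176, -0.0277, 0.2796]
ee_rot: [0.856, 0.516, 0.0, -0.0]
ft_force: [-0.7, 0.3, 0.0]
grip_width: 0.704
grasp_force: 0.0
```

>>> apply_moves:
  rows:
    - {"x": -5, "y": -7, "z": -13, "ax": 0, "ay": 0, "az": 6.3, "gripper": 0.3}
    - {"x": -6, "y": -6, "z": -10, "ax": 0, "ay": 0, "az": 6.2, "gripper": 0.3}
    - {"x": -7, "y": -9, "z": 3, "ax": -0.9, "ay": 2, "az": 6.6, "gripper": 0}
    - {"x": -9, "y": -8, "z": 2, "ax": -0.9, "ay": 2, "az": 6.6, "gripper": 0}
    - {"x": -9, "y": -7, "z": 2, "ax": -0.9, "ay": 2, "az": 6.6, "gripper": 0}

```text
clock: 11.75
position: [0.4664, -0.0303, 0.2938]
ee_rot: [0.965, 0.257, 0.059, -0.001]
ft_force: [1.0, -0.4, -0.2]
grip_width: 1.003
grasp_force: 0.0
```

>>> apply_moves:
  rows:
    - {"x": -10, "y": -5, "z": 2, "ax": -0.8, "ay": 2, "az": 6.6, "gripper": 0}
    - {"x": -11, "y": -5, "z": 1, "ax": -0.9, "ay": 2, "az": 6.6, "gripper": 0}
    - {"x": -11, "y": -3, "z": 1, "ax": -0.8, "ay": 2, "az": 6.6, "gripper": 0}
    - {"x": -12, "y": -3, "z": 0, "ax": -0.8, "ay": 2.1, "az": 6.6, "gripper": 0}
    - {"x": 0, "y": 0, "z": 0, "ax": 0, "ay": 0, "az": 0, "gripper": 0}

```text
clock: 12.17
position: [0.4188, -0.0298, 0.2812]
ee_rot: [0.991, 0.027, 0.131, -0.005]
ft_force: [0.9, 0.3, -0.1]
grip_width: 1.001
grasp_force: 0.0
```

Run:
```python
from h import *
o=get_obs();print(o['position'],R.from_quat(o['ee_rot']).as_matrix().round(2).tolist(),o['joint_pos'].round(2))
a=shot('top');b=shot('side');w=shot('wrist')
im=np.zeros((600,800,3),np.uint8)
im[:320,:400]=cv2.resize(a['color'][160:240,270:370],None,fx=4,fy=4,interpolation=2)
im[:320,400:]=cv2.resize(b['color'][220:300,250:350],None,fx=4,fy=4,interpolation=2)
im[320:600,:373]=cv2.resize(w['color'],(373,280))
cv2.imwrite('pics/mat.png',im[:,:,::-1])
```

```text
[ 0.41882731 -0.02975429  0.28118245] [[0.96, 0.05, 0.26], [0.05, -1.0, 0.02], [0.26, -0.0, -0.97]] [-0.64 -0.45  0.45  2.1   0.24  1.2  -1.78]
```

View pics/mat.png

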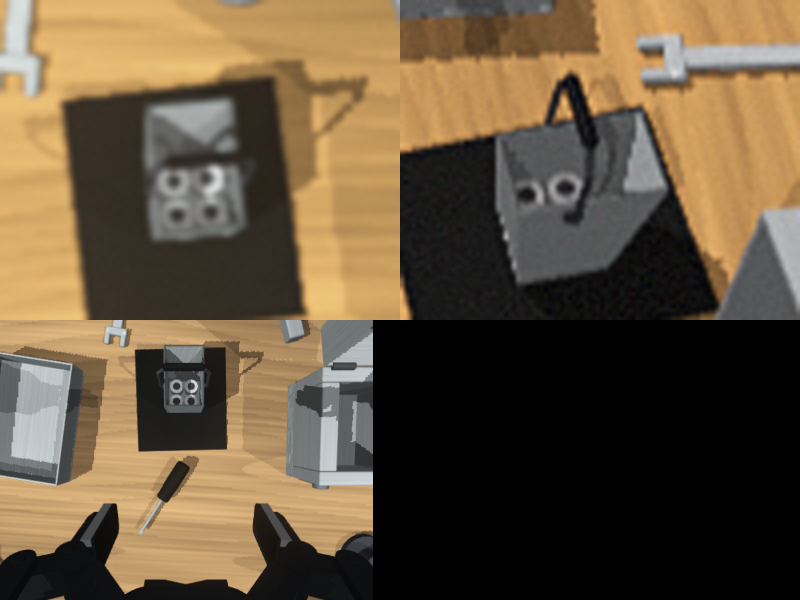

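The pot stands upright in the mat with all four bushes (top crop 190,170); the bail is about upright. I'll fit a simple 7R model from the readings to check which tilt is within the joint ranges.

```bash
cat > kin.py <<'E'
import numpy as np, itertools
from scipy.spatial.transform import Rotation as R
from scipy.optimize import least_squares
LO=np.array([-2.6,-.5,-1.47,.16,-1.27,.06,-2.6]);HI=np.array([2.6,2.12,1.34,2.42,4.41,2.06,2.6])
S=(-1,-1,-1)
def fk(q,L,s=S):
    a=R.from_euler('z',s[0]*q[0])*R.from_euler('y',q[1]); b=a*R.from_euler('z',s[1]*q[2])*R.from_euler('y',q[3]); c=b*R.from_euler('z',s[2]*q[4])*R.from_euler('y',q[5])
    return np.array([0,0,L[0]])+a.apply([0,0,L[1]])+b.apply([0,0,L[2]])+c.apply([0,0,L[3]]), c
D=[([-1.29360891,.33282543,-.06469307,1.46084142,.02161008,1.34990175,-.08853534],[.18448901,.59682003,.2415926]),
([-.67,.24,.73,1.72,-.17,1.25,.16],[.55765487,-.02033046,.21023136]),
([-.64,-.45,.45,2.1,.24,1.2,-1.78],[.41882731,-.02975429,.28118245])]
def fit(s):
    f=lambda L:np.concatenate([fk(q,L,s)[0]-p for q,p in D]); r=least_squares(f,[.3,.4,.4,.2]); return r.x,np.abs(r.fun).max()
E
python3 - <<'E'
from kin import *
for s in itertools.product((1,-1),repeat=3):
    L,e=fit(s); print(s,L.round(3),e.round(4),[fk(q,L,s)[1].as_matrix()[:,2].round(2).tolist() for q,p in D])
E
```

```text
(1, 1, 1) [ 1.099 -0.568  0.132  0.296] 0.544 [[-0.0, 0.0, -1.0], [-0.0, -0.0, -1.0], [0.25, -0.02, -0.97]]
(1, 1, -1) [ 0.612 -1.253  0.265 -0.919] 0.5246 [[-0.04, -0.01, -1.0], [-0.02, 0.31, -0.95], [0.16, -0.44, -0.88]]
(1, -1, 1) [ 0.644 -0.971  0.025 -0.548] 0.5655 [[0.04, 0.02, -1.0], [-0.31, -0.05, -0.95], [0.47, -0.02, -0.88]]
(1, -1, -1) [ 0.731 -0.647 -0.027 -0.117] 0.6817 [[-0.0, 0.0, -1.0], [0.0, 0.0, -1.0], [0.09, -0.24, -0.97]]
(-1, 1, 1) [-0.098  0.391  0.293 -0.04 ] 0.4485 [[-0.0, -0.0, -1.0], [0.0, -0.0, -1.0], [0.09, 0.24, -0.97]]
(-1, 1, -1) [-0.006  0.541  0.265  0.212] 0.4898 [[0.04, -0.02, -1.0], [-0.31, 0.05, -0.95], [0.47, 0.02, -0.88]]
(-1, -1, 1) [-0.013  0.266  0.544 -0.134] 0.0504 [[-0.04, 0.01, -1.0], [-0.02, -0.31, -0.95], [0.16, 0.44, -0.88]]
(-1, -1, -1) [0.356 0.49  0.485 0.471] 0.048 [[-0.0, -0.0, -1.0], [-0.0, 0.0, -1.0], [0.25, 0.02, -0.97]]
```

Run:
```python
s=open('kin.py').read()
s=s.replace("+b.apply([0,0,L[2]])+c.apply([0,0,L[3]])","+a.apply([L[4],0,0])+b.apply([L[5],0,L[2]])+c.apply([L[6],0,L[3]])").replace("[.3,.4,.4,.2]","[.3,.4,.4,.2,0,0,0]")
s=s.replace("f=lambda L:np.concatenate([fk(q,L,s)[0]-p for q,p in D])","f=lambda L:np.concatenate([fk(q,L,s)[0]-p for q,p in D]+[.003*np.array(L)])")
open('kin.py','w').write(s)
from kin import *
L,e=fit(S);print(L.round(3),e,[(fk(q,L)[0]-p).round(3).tolist() for q,p in D])
```

```text
[ 0.296  0.487  0.259  0.53  -0.069 -0.049 -0.265] 0.047178475704216044 [[-0.047, 0.009, -0.002], [0.002, 0.007, 0.007], [0.0, 0.001, -0.005]]
```

Run:
```python
from h import *
a=shot('top')
c=[onz(a,*u,.073) for u in ((307.5,219.8),(331.3,218.8),(306.2,185.8),(328.8,184.5))]
for q in c: print(q.round(4))
B=(c[0]+c[1])/2;F=(c[2]+c[3])/2;d=F-B;print('len',np.linalg.norm(d),'yaw',np.degrees(np.arctan2(d[1],d[0])),'origin',B+d/np.linalg.norm(d)*.028, F-d/np.linalg.norm(d)*.062,'w',np.linalg.norm(c[0]-c[1]),np.linalg.norm(c[2]-c[3]))
S=side(3.5,60); z=S.as_matrix()[:,2]
pot=np.array([.5555,-.0203,.003]); u=np.array([np.cos(.061),np.sin(.061),0])
g=pot-.010*u+[0,0,.038]; T=g+.012*z; pre=T-.06*z-.04*u+[0,0,.0]
print('T',T,'pre',pre)
plan([((pre[0],pre[1],.20),S,0,3),(pre,S,0,3),(T,S,0,4)])
```

```text
[0.5117 0.0157 0.073 ]
[ 0.5125 -0.0503  0.073 ]
[0.6065 0.0159 0.073 ]
[ 0.6085 -0.0473  0.073 ]
len 0.09542247682947273 yaw 0.9676145845029168 origin [ 0.54009049 -0.01682742  0.073     ] [ 0.54551219 -0.01673585  0.073     ] w 0.0659696193858666 0.06323273542149338
T [ 0.55150741 -0.02054333  0.0306077 ] pre [ 0.48163776 -0.02481327  0.08256922]
--- n 3 min 3
{"x": 12, "z": 32, "ay": 5, "az": 0.1, "gripper": 0}
{"x": 10, "y": -1, "z": 32, "ay": 5, "gripper": 0}
{"x": 7, "z": 33, "ax": -0.1, "ay": 5, "gripper": 0}
--- n 3 min 3
{"x": -20, "z": 34, "gripper": 0}
{"x": -19, "z": 34, "gripper": 0}
{"x": -20, "z": 34, "gripper": 0}
--- n 4 min 3
{"x": 9, "z": 20, "gripper": 0}
{"x": 8, "z": 20, "gripper": 0}
{"x": 9, "z": 20, "gripper": 0}
{"x": 9, "z": 20, "gripper": 0}
end [ 0.5518 -0.0207  0.0308]
```

Run:
```python
from h import *
a=shot('top');b=shot('side')
print(onz(b,280,291,.003),onz(b,301.3,287,.003),'rim back near/far',onz(b,274.5,256,.073), 'rim front near',onz(b,317,267,.073))
print('top back bottom',onz(a,307.5,219.8,.003),onz(a,331.3,218.8,.003),'bail grip',onz(a,321,200,.123))
S=side(2.5,60); z=S.as_matrix()[:,2]
```

```text
[ 0.52376351 -0.05226502  0.003     ] [ 0.57636631 -0.04887635  0.003     ] rim back near/far [0.51854796 0.00063582 0.073     ] rim front near [ 0.61097846 -0.04596203  0.073     ]
top back bottom [0.5166787  0.01074946 0.003     ] [ 0.51756996 -0.05910352  0.003     ] bail grip [ 0.55975749 -0.01857898  0.123     ]
```

>>> apply_moves:
  rows:
    - {"x": 7, "y": 0, "z": 29, "ax": 0, "ay": 5, "az": 0, "gripper": 0}
    - {"x": 10, "y": 0, "z": 32, "ax": 0, "ay": 5, "az": 0, "gripper": 0}
    - {"x": 7, "y": 0, "z": 33, "ax": 0, "ay": 5, "az": 0, "gripper": 0}
    - {"x": 0, "y": 0, "z": 0, "ax": 0, "ay": 0, "az": 0, "gripper": 0}

```text
clock: 12.8
position: [0.4741, -0.0258, 0.1957]
ee_rot: [0.966, 0.031, 0.257, -0.008]
ft_force: [-1.1, 0.1, -1.9]
grip_width: 1.0
grasp_force: 0.0
```

>>> apply_moves:
  rows:
    - {"x": -20, "y": 0, "z": 34, "ax": 0, "ay": 0, "az": 0, "gripper": 0}
    - {"x": -19, "y": 0, "z": 34, "ax": 0, "ay": 0, "az": 0, "gripper": 0}
    - {"x": -20, "y": 0, "z": 34, "ax": 0, "ay": 0, "az": 0, "gripper": 0}
    - {"x": 0, "y": 0, "z": 0, "ax": 0, "ay": 0, "az": 0, "gripper": 0}

```text
clock: 13.13
position: [0.4763, -0.0286, 0.121]
ee_rot: [0.966, 0.032, 0.258, -0.003]
ft_force: [-0.3, -0.8, 0.8]
grip_width: 0.997
grasp_force: 0.0
```

Run:
```python
from h import *
o=get_obs();q=R.from_quat(o['ee_rot'])
print(o['position'],q.as_matrix().round(3).tolist(),o['joint_pos'].round(3))
S=side(3.5,60); u=np.array([np.cos(.061),np.sin(.061),0])
T=np.array([.5455,-.0203,.031])
plan([(T,S,0,4)])
```

```text
[ 0.47630823 -0.02855633  0.12101183] [[0.865, 0.064, 0.498], [0.061, -0.998, 0.022], [0.499, 0.011, -0.867]] [-0.413 -0.236  0.355  2.412  0.197  0.434 -1.707]
--- n 4 min 3
{"x": 4, "y": -1, "z": 28, "ax": 0.1, "az": 0.1, "gripper": 0}
{"x": 4, "y": -1, "z": 28, "ax": 0.1, "az": 0.1, "gripper": 0}
{"x": 4, "y": -2, "z": 29, "ax": 0.1, "az": 0.1, "gripper": 0}
{"x": 3, "y": -1, "z": 28, "ax": 0.2, "ay": 0.1, "az": 0.1, "gripper": 0}
end [ 0.5453 -0.0199  0.0305]
```

>>> apply_moves:
  rows:
    - {"x": 4, "y": -2, "z": 25, "ax": 0, "ay": 0, "az": 0, "gripper": 0}
    - {"x": 4, "y": -2, "z": 25, "ax": 0, "ay": 0, "az": 0, "gripper": 0}
    - {"x": 4, "y": -1, "z": 25, "ax": 0.2, "ay": 0, "az": 0, "gripper": 0}
    - {"x": 0, "y": 0, "z": 0, "ax": 0, "ay": 0, "az": 0, "gripper": 0}

```text
clock: 13.47
position: [0.526, -0.0181, 0.0611]
ee_rot: [0.965, 0.034, 0.258, -0.006]
ft_force: [-0.7, 0.8, 0.1]
grip_width: 1.002
grasp_force: 0.0
```

Run:
```python
from h import *
o=get_obs();q=R.from_quat(o['ee_rot'])
print(o['position'],q.as_matrix().round(3).tolist(),o['joint_pos'].round(3),o['ft_force'].round(1))
T=np.array([.5455,-.0203,.031])
plan([(T,side(3.5,60),0,2)])
b=shot('side');w=shot('wrist')
im=np.zeros((420,800,3),np.uint8)
im[:400,:500]=cv2.resize(b['color'][200:320,220:370],None,fx=500/150,fy=400/120,interpolation=2)
im[:225,500:]=cv2.resize(w['color'],(300,225))
cv2.imwrite('pics/gr.png',im[:,:,::-1])
```

```text
[ 0.5259624  -0.01811508  0.06114082] [[0.864, 0.069, 0.499], [0.064, -0.998, 0.029], [0.499, 0.007, -0.866]] [-0.521  0.036  0.482  2.358 -0.105  0.23  -1.447] [-0.7  0.8  0.1]
--- n 2 min 1
{"x": 1, "y": 2, "z": 18, "ax": 0.1, "az": 0.3, "gripper": 0}
{"x": 1, "y": 1, "z": 18, "az": 0.3, "gripper": 0}
end [ 0.5458 -0.0199  0.031 ]
```

View pics/gr.png

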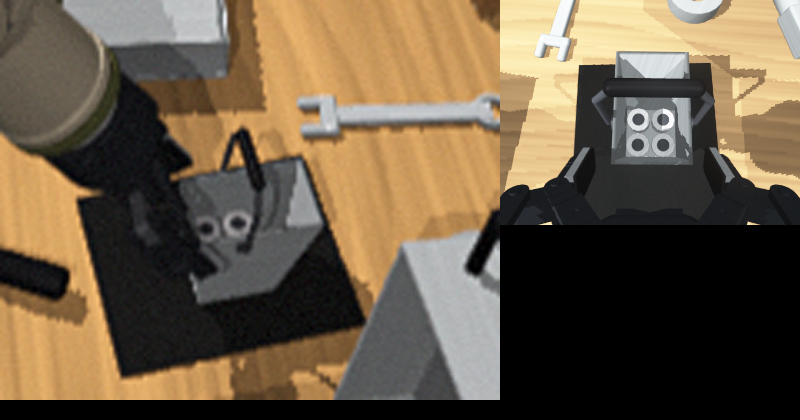

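Fingers straddle the pot symmetrically (wrist crop pot centre 652 between pads 588 and 717).

>>> apply_moves:
  newtons: 80
  rows:
    - {"x": 1, "y": 1, "z": 17, "ax": 0, "ay": 0, "az": 0.3, "gripper": 0}
    - {"x": 1, "y": 0, "z": 17, "ax": 0, "ay": 0, "az": 0.3, "gripper": 0}
    - {"x": 0, "y": 0, "z": 0, "ax": 0, "ay": 0, "az": 0, "gripper": 0}

```text
clock: 13.82
position: [0.5445, -0.018, 0.0354]
ee_rot: [0.965, 0.029, 0.261, -0.008]
ft_force: [-0.3, 0.1, 0.1]
grip_width: 0.996
grasp_force: 0.0
```

Run:
```python
from h import *
o=get_obs();q=R.from_quat(o['ee_rot'])
print(o['position'],q.as_matrix().round(3).tolist(),o['joint_pos'].round(3),o['ft_force'].round(1))
```

```text
[ 0.54449072 -0.0179556   0.03539635] [[0.862, 0.06, 0.503], [0.051, -0.998, 0.031], [0.504, -0.001, -0.863]] [-0.415  0.147  0.386  2.328 -0.4    0.161 -1.18 ] [-0.3  0.1  0.1]
```

>>> apply_moves:
  newtons: 80
  rows:
    - {"x": 0, "y": 0, "z": 0, "ax": 0, "ay": 0, "az": 0, "gripper": 1}
    - {"x": 0, "y": 0, "z": 0, "ax": 0, "ay": 0, "az": 0, "gripper": 1}
    - {"x": 0, "y": 0, "z": 0, "ax": 0, "ay": 0, "az": 0, "gripper": 1}
    - {"x": 0, "y": 0, "z": 0, "ax": 0, "ay": 0, "az": 0, "gripper": 1}

```text
clock: 14.15
position: [0.544, -0.019, 0.0368]
ee_rot: [0.965, 0.028, 0.262, -0.008]
ft_force: [-4.9, -0.2, 8.3]
grip_width: 0.692
grasp_force: 85.7
```

>>> apply_moves:
  rows:
    - {"x": 5, "y": 0, "z": -9, "ax": 0, "ay": 0, "az": 0, "gripper": 1}
    - {"x": 8, "y": 0, "z": -14, "ax": 0, "ay": 0, "az": 0, "gripper": 1}
    - {"x": 10, "y": 0, "z": -17, "ax": 0, "ay": 0, "az": 0, "gripper": 1}
    - {"x": 0, "y": 0, "z": 0, "ax": 0, "ay": 0, "az": 0, "gripper": 1}

```text
clock: 14.48
position: [0.544, -0.0193, 0.0842]
ee_rot: [0.964, 0.028, 0.263, -0.008]
ft_force: [-0.2, 0.3, -5.3]
grip_width: 0.688
grasp_force: 91.8
```

Run:
```python
from h import *
o=get_obs();q=R.from_quat(o['ee_rot'])
print(o['position'],q.as_matrix().round(3).tolist(),o['joint_pos'].round(3),o['ft_force'].round(1),o['torque'].round(2))
```

```text
[ 0.5440017  -0.01931541  0.08420477] [[0.86, 0.058, 0.507], [0.05, -0.998, 0.03], [0.508, -0.0, -0.862]] [-0.608  0.018  0.577  2.313 -0.079  0.282 -1.476] [-0.2  0.3 -5.3] [-0.1   1.95  0.27]
```

```bash
cat > tip.py <<'E'
from h import *
Y=26.6
def tcp(Gr,Gz,phi):
    S=side(Y,phi); a=np.radians(Y); return np.array([Gr*np.cos(a),Gr*np.sin(a),Gz])+.012*S.as_matrix()[:,2],S
E
python3 - <<'E'
from tip import *
P,S=tcp(.493,.20,60)
plan([((.515,.06,.19),side(10,60),1,4),(P,S,1,6)])
E
```

```text
--- n 4 min 4
{"x": 8, "y": -20, "z": -26, "ax": 0.8, "ay": -0.1, "az": -1.4, "gripper": 1}
{"x": 9, "y": -21, "z": -25, "ax": 0.8, "ay": -0.1, "az": -1.4, "gripper": 1}
{"x": 9, "y": -20, "z": -26, "ax": 0.9, "ay": -0.2, "az": -1.5, "gripper": 1}
{"x": 9, "y": -21, "z": -25, "ax": 0.8, "ay": -0.1, "az": -1.4, "gripper": 1}
--- n 6 min 5
{"x": -6, "y": -29, "z": -3, "ax": 1.4, "az": -2.4, "gripper": 1}
{"x": -4, "y": -29, "z": -3, "ax": 1.4, "az": -2.4, "gripper": 1}
{"x": -3, "y": -29, "z": -2, "ax": 1.4, "az": -2.4, "gripper": 1}
{"x": -2, "y": -29, "z": -1, "ax": 1.4, "az": -2.4, "gripper": 1}
{"x": -1, "y": -30, "ax": 1.4, "az": -2.4, "gripper": 1}
{"y": -29, "ax": 1.3, "az": -2.4, "gripper": 1}
end [0.4459 0.2228 0.1897]
```

>>> apply_moves:
  rows:
    - {"x": 8, "y": -10, "z": -26, "ax": 0.8, "ay": -0.1, "az": -1.4, "gripper": 1}
    - {"x": 9, "y": -21, "z": -25, "ax": 0.8, "ay": -0.1, "az": -1.4, "gripper": 1}
    - {"x": 9, "y": -20, "z": -26, "ax": 0.9, "ay": -0.2, "az": -1.5, "gripper": 1}
    - {"x": 9, "y": -21, "z": -25, "ax": 0.8, "ay": -0.1, "az": -1.4, "gripper": 1}
    - {"x": -6, "y": -29, "z": -3, "ax": 1.4, "ay": 0, "az": -2.4, "gripper": 1}

```text
clock: 14.9
position: [0.5047, 0.0786, 0.1916]
ee_rot: [0.959, 0.107, 0.259, -0.03]
ft_force: [3.3, 1.3, -4.8]
grip_width: 0.694
grasp_force: 94.3
```

>>> apply_moves:
  rows:
    - {"x": -4, "y": -29, "z": -3, "ax": 1.4, "ay": 0, "az": -2.4, "gripper": 1}
    - {"x": -3, "y": -29, "z": -2, "ax": 1.4, "ay": 0, "az": -2.4, "gripper": 1}
    - {"x": -2, "y": -29, "z": -1, "ax": 1.4, "ay": 0, "az": -2.4, "gripper": 1}
    - {"x": -1, "y": -30, "z": 0, "ax": 1.4, "ay": 0, "az": -2.4, "gripper": 1}
    - {"x": 0, "y": -35, "z": 0, "ax": 1.3, "ay": 0, "az": -2.4, "gripper": 1}

```text
clock: 15.32
position: [0.442, 0.2185, 0.1852]
ee_rot: [0.941, 0.223, 0.249, -0.059]
ft_force: [1.2, 0.3, -6.9]
grip_width: 0.693
grasp_force: 95.1
```

Run:
```python
from tip import *
o=get_obs();q=R.from_quat(o['ee_rot'])
print(o['position'],q.as_matrix().round(3).tolist(),o['joint_pos'].round(3),o['ft_force'].round(1))
W=[]
for ph,z in ((70,.19),(81,.175),(95,.16),(109,.15),(123,.14),(137,.135),(151,.132),(162,.132)):
    P,S=tcp(.493,z,ph); W.append((P,S,1,None))
plan(W)
```

```text
[0.44195651 0.21847787 0.18519535] [[0.777, 0.449, 0.442], [0.39, -0.894, 0.223], [0.495, -0.001, -0.869]] [-0.809 -0.277  0.188  2.297  0.217  0.613 -1.866] [ 1.2  0.3 -6.9]
--- n 2 min 2
{"y": -1, "z": 4, "ay": -4.8, "gripper": 1}
{"x": 1, "y": -2, "z": 4, "ax": -0.1, "ay": -4.9, "gripper": 1}
--- n 2 min 2
{"x": -4, "z": 7, "ay": -5.5, "gripper": 1}
{"x": -3, "z": 7, "ax": 0.1, "ay": -5.5, "gripper": 1}
--- n 2 min 2
{"x": -3, "z": 7, "ay": -7, "gripper": 1}
{"x": -1, "z": 8, "ay": -7, "gripper": 1}
--- n 2 min 2
{"x": -1, "z": 5, "ay": -7, "gripper": 1}
{"x": -1, "z": 4, "ay": -7, "gripper": 1}
--- n 2 min 2
{"z": 5, "ay": -7, "gripper": 1}
{"x": 1, "z": 4, "ay": -7, "az": 0.1, "gripper": 1}
--- n 2 min 2
{"z": 2, "ay": -7, "gripper": 1}
{"z": 2, "ay": -7, "gripper": 1}
--- n 2 min 2
{"z": 1, "ay": -7, "gripper": 1}
{"z": 1, "ay": -7, "gripper": 1}
--- n 2 min 2
{"x": -1, "ay": -5.5, "gripper": 1}
{"x": -2, "ay": -5.5, "gripper": 1}
end [0.4303 0.216  0.1285]
```

>>> apply_moves:
  rows:
    - {"x": 0, "y": -1, "z": 4, "ax": 0, "ay": -4.8, "az": 0, "gripper": 1}
    - {"x": 1, "y": -2, "z": 4, "ax": 0, "ay": -4.9, "az": 0, "gripper": 1}
    - {"x": -4, "y": 0, "z": 7, "ax": 0, "ay": -5.5, "az": 0, "gripper": 1}
    - {"x": -3, "y": 0, "z": 7, "ax": 0, "ay": -5.5, "az": 0, "gripper": 1}
    - {"x": -3, "y": 0, "z": 7, "ax": 0, "ay": -7, "az": 0, "gripper": 1}

```text
clock: 15.73
position: [0.4413, 0.2216, 0.1566]
ee_rot: [0.973, 0.23, 0.016, -0.005]
ft_force: [-0.5, -0.1, -5.3]
grip_width: 0.693
grasp_force: 95.5
```

>>> apply_moves:
  rows:
    - {"x": -1, "y": 0, "z": 8, "ax": 0, "ay": -7, "az": 0, "gripper": 1}
    - {"x": -1, "y": 0, "z": 5, "ax": 0, "ay": -7, "az": 0, "gripper": 1}
    - {"x": -1, "y": 0, "z": 4, "ax": 0, "ay": -7, "az": 0, "gripper": 1}

```text
clock: 15.98
position: [0.4387, 0.2203, 0.1399]
ee_rot: [0.959, 0.227, -0.162, 0.037]
ft_force: [1.8, 2.0, -8.2]
grip_width: 0.694
grasp_force: 94.5
```

Run:
```python
from tip import *
o=get_obs();q=R.from_quat(o['ee_rot']);z=q.as_matrix()[:,2]
print(o['position'],z.round(3),'phi',np.degrees(np.arctan2(-z[2],z[0]*np.cos(.464)+z[1]*np.sin(.464))),o['joint_pos'].round(3),o['ft_force'].round(1))
```

```text
[0.43865546 0.22033128 0.13987306] [-0.295 -0.145 -0.944] phi 109.17872697675641 [-0.803  0.379  0.324  1.689 -0.127  1.43  -1.546] [ 1.8  2.  -8.2]
```

>>> apply_moves:
  rows:
    - {"x": 0, "y": 0, "z": 5, "ax": 0, "ay": -7, "az": 0, "gripper": 1}
    - {"x": 1, "y": 0, "z": 4, "ax": 0, "ay": -7, "az": 0, "gripper": 1}
    - {"x": 0, "y": 0, "z": 2, "ax": 0, "ay": -7, "az": 0, "gripper": 1}
    - {"x": 0, "y": 0, "z": 2, "ax": 0, "ay": -7, "az": 0, "gripper": 1}
    - {"x": 0, "y": 0, "z": 1, "ax": 0, "ay": -7, "az": 0, "gripper": 1}

```text
clock: 16.4
position: [0.4342, 0.2179, 0.1269]
ee_rot: [0.867, 0.206, -0.443, 0.103]
ft_force: [-0.4, 0.3, -5.0]
grip_width: 0.692
grasp_force: 95.8
```

>>> apply_moves:
  rows:
    - {"x": 0, "y": 0, "z": 1, "ax": 0, "ay": -7, "az": 0, "gripper": 1}
    - {"x": -1, "y": 0, "z": 0, "ax": 0, "ay": -6, "az": 0, "gripper": 1}
    - {"x": -2, "y": 0, "z": 0, "ax": 0, "ay": -6, "az": 0, "gripper": 1}
    - {"x": 0, "y": 0, "z": 0, "ax": 0, "ay": 0, "az": 0, "gripper": 1}
    - {"x": 0, "y": 0, "z": 0, "ax": 0, "ay": 0, "az": 0, "gripper": 1}

```text
clock: 16.82
position: [0.4257, 0.2156, 0.1349]
ee_rot: [0.851, 0.2, -0.472, 0.11]
ft_force: [0.7, -0.7, -3.8]
grip_width: 0.694
grasp_force: 95.9
```

Run:
```python
from tip import *
o=get_obs();q=R.from_quat(o['ee_rot']);z=q.as_matrix()[:,2]
print(o['position'],z.round(3),'phi',np.degrees(np.arctan2(-z[2],z[0]*np.cos(.464)+z[1]*np.sin(.464))),o['joint_pos'].round(3),o['ft_force'].round(1))
a=shot('top');b=shot('side')
im=np.zeros((360,800,3),np.uint8)
im[:,:400]=cv2.resize(a['color'][175:283,170:290],(400,360),interpolation=2)
im[:,400:]=cv2.resize(b['color'][130:256,180:320],(400,360),interpolation=2)
cv2.imwrite('pics/tip.png',im[:,:,::-1])
```

```text
[0.42574934 0.2155658  0.13491369] [-0.76  -0.377 -0.53 ] phi 147.986735975722 [-0.612  0.844  0.14   1.265 -0.118  2.053 -1.566] [ 0.7 -0.7 -3.8]
```

View pics/tip.png

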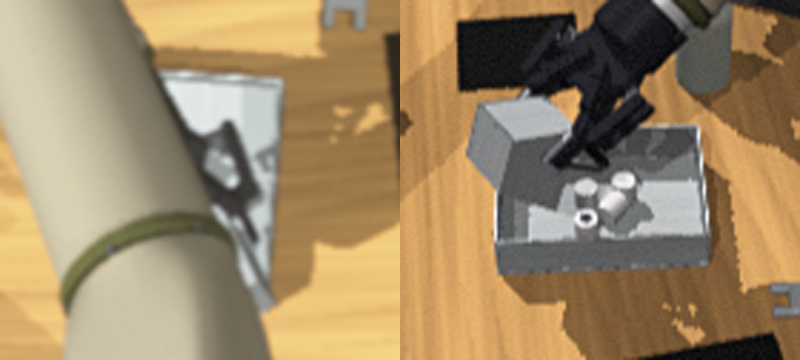

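All four bushes lie in the tray (side crop (586,190), (623,180), (612,207), (587,222)) and the pot is empty. Now back.

Run:
```python
from tip import *
W=[]
for ph,z in ((141,.165),(120,.19),(92,.20),(59.6,.20)):
    P,S=tcp(.493,z,ph); W.append((P,S,1,None))
E=side(3.5,59.5)
W+=[((.515,.06,.19),side(10,59.6),1,6),((.544,-.019,.11),E,1,5)]
plan(W)
```

```text
--- n 2 min 2
{"x": -8, "y": 1, "z": -9, "ay": 3.5, "az": -0.1, "gripper": 1}
{"x": -7, "y": 1, "z": -9, "ay": 3.5, "az": -0.1, "gripper": 1}
--- n 4 min 4
{"x": -4, "z": -4, "ay": 5.3, "gripper": 1}
{"x": -3, "z": -5, "ay": 5.2, "gripper": 1}
{"x": -3, "z": -4, "ay": 5.3, "gripper": 1}
{"x": -3, "z": -5, "ay": 5.2, "gripper": 1}
--- n 5 min 5
{"z": -2, "ay": 5.6, "gripper": 1}
{"x": 1, "z": -2, "ay": 5.6, "gripper": 1}
{"z": -2, "ay": 5.6, "gripper": 1}
{"x": 1, "z": -2, "ay": 5.6, "gripper": 1}
{"x": 1, "z": -2, "ay": 5.6, "gripper": 1}
--- n 5 min 5
{"x": 1, "ay": 6.5, "gripper": 1}
{"x": 2, "ay": 6.5, "gripper": 1}
{"x": 1, "z": -1, "ay": 6.5, "gripper": 1}
{"x": 1, "z": 1, "ay": 6.5, "gripper": 1}
{"x": 2, "ay": 6.4, "gripper": 1}
--- n 6 min 5
{"x": -2, "y": 29, "z": -1, "ax": -1.4, "az": 2.4, "gripper": 1}
{"y": 30, "ax": -1.4, "az": 2.4, "gripper": 1}
{"x": 1, "y": 30, "ax": -1.4, "az": 2.4, "gripper": 1}
{"x": 2, "y": 29, "z": 1, "ax": -1.4, "az": 2.4, "gripper": 1}
{"x": 3, "y": 29, "z": 2, "ax": -1.4, "az": 2.3, "gripper": 1}
{"x": 4, "y": 30, "z": 2, "ax": -1.4, "az": 2.4, "gripper": 1}
--- n 5 min 3
{"x": -5, "y": 16, "z": 15, "ax": -0.7, "az": 1.1, "gripper": 1}
{"x": -6, "y": 17, "z": 16, "ax": -0.7, "az": 1.1, "gripper": 1}
{"x": -4, "y": 16, "z": 16, "ax": -0.6, "az": 1.1, "gripper": 1}
{"x": -5, "y": 16, "z": 16, "ax": -0.7, "ay": 0.1, "az": 1.1, "gripper": 1}
{"x": -4, "y": 17, "z": 16, "ax": -0.6, "az": 1.2, "gripper": 1}
end [ 0.5443 -0.0194  0.1099]
```

>>> apply_moves:
  rows:
    - {"x": -8, "y": 1, "z": -9, "ax": 0, "ay": 3.5, "az": 0, "gripper": 1}
    - {"x": -7, "y": 1, "z": -9, "ax": 0, "ay": 3.5, "az": 0, "gripper": 1}
    - {"x": -4, "y": 0, "z": -4, "ax": 0, "ay": 5.3, "az": 0, "gripper": 1}
    - {"x": -3, "y": 0, "z": -5, "ax": 0, "ay": 5.2, "az": 0, "gripper": 1}
    - {"x": -3, "y": 0, "z": -4, "ax": 0, "ay": 5.3, "az": 0, "gripper": 1}

```text
clock: 17.33
position: [0.4349, 0.2183, 0.1744]
ee_rot: [0.928, 0.218, -0.292, 0.07]
ft_force: [-0.5, 0.1, -2.9]
grip_width: 0.694
grasp_force: 95.8
```

>>> apply_moves:
  rows:
    - {"x": -3, "y": 0, "z": -5, "ax": 0, "ay": 5.2, "az": 0, "gripper": 1}
    - {"x": 0, "y": 0, "z": -2, "ax": 0, "ay": 5.6, "az": 0, "gripper": 1}
    - {"x": 1, "y": 0, "z": -2, "ax": 0, "ay": 5.6, "az": 0, "gripper": 1}
    - {"x": 0, "y": 0, "z": -2, "ax": 0, "ay": 5.6, "az": 0, "gripper": 1}
    - {"x": 1, "y": 0, "z": -2, "ax": 0, "ay": 5.6, "az": 0, "gripper": 1}

```text
clock: 17.75
position: [0.439, 0.2203, 0.1871]
ee_rot: [0.971, 0.228, -0.063, 0.015]
ft_force: [-0.1, 0.6, -3.7]
grip_width: 0.698
grasp_force: 95.8
```

>>> apply_moves:
  rows:
    - {"x": 1, "y": 0, "z": -2, "ax": 0, "ay": 5.6, "az": 0, "gripper": 1}
    - {"x": 1, "y": 0, "z": 0, "ax": 0, "ay": 6.5, "az": 0, "gripper": 1}
    - {"x": 2, "y": 0, "z": 0, "ax": 0, "ay": 6.5, "az": 0, "gripper": 1}
    - {"x": 1, "y": 0, "z": 0, "ax": 0, "ay": 6.5, "az": 0, "gripper": 1}
    - {"x": 1, "y": 0, "z": 0, "ax": 0, "ay": 6.5, "az": 0, "gripper": 1}

```text
clock: 18.17
position: [0.4441, 0.223, 0.1893]
ee_rot: [0.952, 0.224, 0.204, -0.049]
ft_force: [0.7, -0.8, -3.7]
grip_width: 0.691
grasp_force: 95.8
```

>>> apply_moves:
  rows:
    - {"x": 2, "y": 0, "z": 0, "ax": 0, "ay": 6.4, "az": 0, "gripper": 1}
    - {"x": -2, "y": 29, "z": -1, "ax": -1.4, "ay": 0, "az": 2.4, "gripper": 1}
    - {"x": 0, "y": 30, "z": 0, "ax": -1.4, "ay": 0, "az": 2.4, "gripper": 1}
    - {"x": 1, "y": 30, "z": 0, "ax": -1.4, "ay": 0, "az": 2.4, "gripper": 1}
    - {"x": 2, "y": 29, "z": 1, "ax": -1.4, "ay": 0, "az": 2.4, "gripper": 1}

```text
clock: 18.58
position: [0.4912, 0.1132, 0.1895]
ee_rot: [0.957, 0.128, 0.258, -0.035]
ft_force: [0.5, 0.3, -3.8]
grip_width: 0.693
grasp_force: 95.9
```

Run:
```python
from tip import *
o=get_obs();print(o['position'],R.from_quat(o['ee_rot']).as_matrix().round(3).tolist(),o['joint_pos'].round(2))
E=side(3.5,59.5)
plan([((.515,.06,.19),side(10,59.6),1,2),((.544,-.019,.11),E,1,5)])
```

```text
[0.49116403 0.11323788 0.18954628] [[0.834, 0.263, 0.485], [0.226, -0.965, 0.133], [0.503, -0.002, -0.864]] [-0.57 -0.26  0.2   2.28  0.17  0.6  -1.78]
--- n 2 min 2
{"x": 4, "y": 29, "z": 2, "ax": -1.4, "ay": 0.1, "az": 2.2, "gripper": 1}
{"x": 5, "y": 28, "z": 3, "ax": -1.3, "ay": 0.1, "az": 2.3, "gripper": 1}
--- n 5 min 3
{"x": -5, "y": 17, "z": 15, "ax": -0.7, "az": 1.1, "gripper": 1}
{"x": -6, "y": 16, "z": 16, "ax": -0.7, "az": 1.1, "gripper": 1}
{"x": -5, "y": 17, "z": 15, "ax": -0.6, "az": 1.1, "gripper": 1}
{"x": -4, "y": 16, "z": 16, "ax": -0.7, "az": 1.1, "gripper": 1}
{"x": -4, "y": 16, "z": 16, "ax": -0.6, "ay": 0.1, "az": 1.2, "gripper": 1}
end [ 0.5441 -0.0186  0.1103]
```

>>> apply_moves:
  rows:
    - {"x": 4, "y": 29, "z": 2, "ax": -1.4, "ay": 0.1, "az": 2.2, "gripper": 1}
    - {"x": 5, "y": 28, "z": 3, "ax": -1.3, "ay": 0.1, "az": 2.3, "gripper": 1}
    - {"x": -5, "y": 17, "z": 15, "ax": -0.7, "ay": 0, "az": 1.1, "gripper": 1}
    - {"x": -6, "y": 16, "z": 16, "ax": -0.7, "ay": 0, "az": 1.1, "gripper": 1}
    - {"x": -5, "y": 17, "z": 15, "ax": -0.6, "ay": 0, "az": 1.1, "gripper": 1}

```text
clock: 19.0
position: [0.532, 0.0132, 0.1415]
ee_rot: [0.964, 0.052, 0.262, -0.014]
ft_force: [0.2, -0.1, -3.8]
grip_width: 0.695
grasp_force: 95.9
```

>>> apply_moves:
  rows:
    - {"x": -4, "y": 16, "z": 16, "ax": -0.7, "ay": 0, "az": 1.1, "gripper": 1}
    - {"x": -4, "y": 16, "z": 16, "ax": -0.6, "ay": 0.1, "az": 1.2, "gripper": 1}
    - {"x": 0, "y": 0, "z": 0, "ax": 0, "ay": 0, "az": 0, "gripper": 1}
    - {"x": 0, "y": 0, "z": 0, "ax": 0, "ay": 0, "az": 0, "gripper": 1}

```text
clock: 19.33
position: [0.5439, -0.0174, 0.1096]
ee_rot: [0.965, 0.03, 0.262, -0.008]
ft_force: [-0.9, 0.7, -3.2]
grip_width: 0.694
grasp_force: 95.5
```

Run:
```python
from tip import *
o=get_obs();print(o['position'],R.from_quat(o['ee_rot']).as_matrix().round(3).tolist(),o['joint_pos'].round(2))
E=R.from_quat([.965,.028,.262,-.008])
plan([((.544,-.019,.042),E,1,4)])
```

```text
[ 0.54390602 -0.01740818  0.109639  ] [[0.861, 0.062, 0.505], [0.054, -0.998, 0.031], [0.506, 0.0, -0.863]] [-0.49 -0.04  0.44  2.29  0.02  0.36 -1.57]
--- n 4 min 2
{"x": -9, "z": 15, "az": 0.1, "gripper": 1}
{"x": -8, "y": 1, "z": 14, "gripper": 1}
{"x": -9, "z": 15, "az": 0.1, "gripper": 1}
{"x": -8, "y": 1, "z": 14, "gripper": 1}
end [ 0.544  -0.0194  0.0424]
```

>>> apply_moves:
  rows:
    - {"x": -9, "y": 0, "z": 15, "ax": 0, "ay": 0, "az": 0, "gripper": 1}
    - {"x": -8, "y": 0, "z": 14, "ax": 0, "ay": 0, "az": 0, "gripper": 1}
    - {"x": -9, "y": 0, "z": 15, "ax": 0, "ay": 0, "az": 0, "gripper": 1}
    - {"x": -8, "y": 1, "z": 14, "ax": 0, "ay": 0, "az": 0, "gripper": 1}
    - {"x": 0, "y": 0, "z": 0, "ax": 0, "ay": 0, "az": 0, "gripper": 1}

```text
clock: 19.75
position: [0.5513, -0.0155, 0.0485]
ee_rot: [0.962, 0.031, 0.27, -0.009]
ft_force: [6.0, 2.8, 9.7]
grip_width: 0.694
grasp_force: 98.5
```

>>> apply_moves:
  rows:
    - {"x": -1, "y": 0, "z": 2, "ax": 0, "ay": 0, "az": 0, "gripper": 1}
    - {"x": -1, "y": 0, "z": 2, "ax": 0, "ay": 0, "az": 0, "gripper": 1}

```text
clock: 19.92
position: [0.5536, -0.0156, 0.0479]
ee_rot: [0.962, 0.031, 0.272, -0.01]
ft_force: [-17.9, -1.4, 65.4]
grip_width: 0.694
grasp_force: 100.1
```

Run:
```python
from h import *
a=shot('side');b=a['color'][200:320,220:370]
w=shot('wrist')
im=np.zeros((400,800,3),np.uint8);im[:,:500]=cv2.resize(b,(500,400),interpolation=2);im[:225,500:]=cv2.resize(w['color'],(300,225))
cv2.imwrite('pics/down.png',im[:,:,::-1])
```

```text
(no output)
```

View pics/down.png

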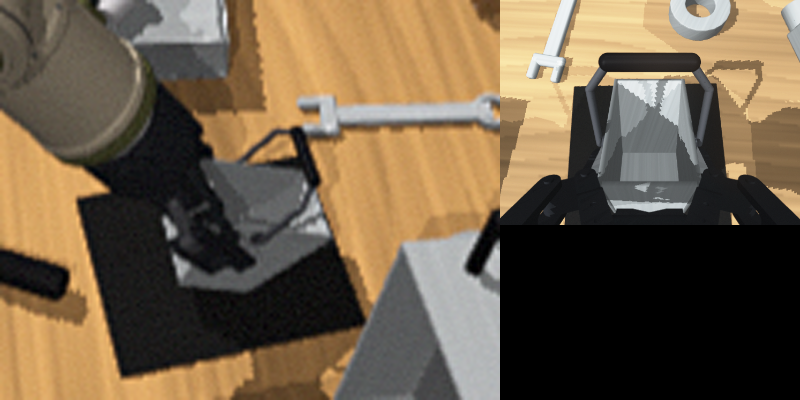

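The pot has pivoted forward in the grip (bottom edge (180,285)-(248,292), lip (335,235)); measure the tilt on its near side plane, first easing off the pressure.

>>> apply_moves:
  rows:
    - {"x": 2, "y": 0, "z": -4, "ax": 0, "ay": 0, "az": 0, "gripper": 1}

```text
clock: 20.1
position: [0.5501, -0.016, 0.0488]
ee_rot: [0.963, 0.031, 0.269, -0.009]
ft_force: [-0.2, -0.4, -3.9]
grip_width: 0.691
grasp_force: 95.4
```

Run:
```python
from h import *
b=shot('side');o=get_obs();print(o['position'],o['ft_force'],o['joint_pos'].round(2))
n=np.array([-np.sin(.061),np.cos(.061),0]);p0=np.array([.549,-.019,0])-.030*n
for u,v in ((180,285),(248,292),(335,235)):
    c,d=ray(b,220+u*.3,200+v*.3); P=c+d*((p0-c)@n)/(d@n); print(P.round(4))
```

```text
[ 0.54906757 -0.01625133  0.04843061] [-0.04365005  2.10103301 16.09866807] [-0.42  0.12  0.39  2.32 -0.33  0.17 -1.25]
[ 0.5093 -0.0515  0.0284]
[ 0.5595 -0.0484  0.0036]
[ 0.6208 -0.0447  0.0554]
```

>>> apply_moves:
  newtons: 20
  rows:
    - {"x": 0, "y": 0, "z": 1, "ax": 0, "ay": 0, "az": 0, "gripper": 1}
    - {"x": -5, "y": 0, "z": -1, "ax": 0, "ay": 0, "az": 0, "gripper": 1}
    - {"x": -5, "y": 0, "z": -0.5, "ax": 0, "ay": 0, "az": 0, "gripper": 1}
    - {"x": -5, "y": 0, "z": 0, "ax": 0, "ay": 0, "az": 0, "gripper": 1}

```text
clock: 20.48
position: [0.5404, -0.0168, 0.0445]
ee_rot: [0.962, 0.031, 0.273, -0.009]
ft_force: [-5.1, 2.4, 36.7]
grip_width: 0.696
grasp_force: 100.5
```

```bash
cat > edge.py <<'E'
from h import *
# fit near-side silhouette's bottom edge: grey-on-black mask within the mat area of the side view
def look():
    b=shot('side');o=get_obs();print(o['position'].round(4),o['ft_force'].round(1),o['joint_pos'].round(2),R.from_quat(o['ee_rot']).as_matrix()[:,2].round(3))
    g=b['color'].max(2).astype(int); n=np.array([-np.sin(.061),np.cos(.061),0]);p0=np.array([.549,-.019,0])-.030*n
    for u in range(268,324,4):
        col=g[262:300,u]; k=np.where(col>62)[0]
        if len(k):
            v=262+k.max()+.5; c,d=ray(b,u,v); P=c+d*((p0-c)@n)/(d@n); print(u,v,P[[0,2]].round(4))
E
python3 -c "
from edge import *
look()"
```

```text
[ 0.539  -0.0169  0.0436] [-9.8  2.1 41.5] [-0.4   0.11  0.37  2.35 -0.35  0.14 -1.22] [ 0.522  0.034 -0.852]
272 287.5 [0.5045 0.0216]
276 287.5 [0.5142 0.0185]
280 287.5 [0.5239 0.0154]
284 287.5 [0.5337 0.0122]
288 287.5 [0.5436 0.0091]
292 287.5 [0.5535 0.0059]
296 284.5 [0.5631 0.0156]
300 281.5 [0.5725 0.0252]
304 278.5 [0.5819 0.0347]
308 275.5 [0.5911 0.0441]
312 272.5 [0.6003 0.0535]
316 262.5 [0.6076 0.0904]
320 272.5 [0.6202 0.0475]
```

>>> apply_moves:
  newtons: 20
  rows:
    - {"x": -5, "y": 0, "z": -1, "ax": 0, "ay": 0, "az": 0, "gripper": 0.9}
    - {"x": -5, "y": 0, "z": -1, "ax": 0, "ay": 0, "az": 0, "gripper": 0.9}
    - {"x": 0, "y": 0, "z": 0, "ax": 0, "ay": 0, "az": 0, "gripper": 0.9}

```text
clock: 20.78
position: [0.5268, -0.0178, 0.0376]
ee_rot: [0.963, 0.031, 0.269, -0.009]
ft_force: [-4.5, 0.3, 19.9]
grip_width: 0.691
grasp_force: 100.6
```

```bash
python3 -c "
from edge import *
look()"
```

```text
[ 0.5268 -0.0178  0.0376] [-6.7  0.5 21.9] [-0.4   0.1   0.36  2.38 -0.35  0.13 -1.22] [ 0.517  0.034 -0.856]
268 288.5 [0.4948 0.0204]
272 290.5 [0.5045 0.0089]
276 289.5 [0.5142 0.01  ]
280 289.5 [0.524  0.0068]
284 288.5 [0.5338 0.008 ]
288 288.5 [0.5437 0.0048]
292 286.5 [0.5534 0.0102]
296 282.5 [0.5628 0.0241]
300 278.5 [0.572  0.0377]
304 274.5 [0.5811 0.0512]
308 269.5 [0.5898 0.0685]
316 262.5 [0.6076 0.0904]
320 272.5 [0.6202 0.0475]
```

>>> apply_moves:
  rows:
    - {"x": -4, "y": 0, "z": -1, "ax": 0, "ay": 0, "az": 0, "gripper": 0.9}
    - {"x": 0, "y": 0, "z": 0, "ax": 0, "ay": 0, "az": 0, "gripper": 0.9}

```text
clock: 21.0
position: [0.5231, -0.0181, 0.0365]
ee_rot: [0.963, 0.031, 0.269, -0.009]
ft_force: [-0.5, 0.3, 15.9]
grip_width: 0.694
grasp_force: 100.0
```

>>> apply_moves:
  rows:
    - {"x": 0, "y": 0, "z": 0, "ax": 0, "ay": 0, "az": 0, "gripper": 0.1}
    - {"x": 0, "y": 0, "z": 0, "ax": 0, "ay": 0, "az": 0, "gripper": 0}
    - {"x": 0, "y": 0, "z": 0, "ax": 0, "ay": 0, "az": 0, "gripper": 0}

```text
clock: 21.25
position: [0.519, -0.0185, 0.0326]
ee_rot: [0.964, 0.031, 0.264, -0.009]
ft_force: [-0.2, 0.4, 0.2]
grip_width: 0.997
grasp_force: 0.0
```

```bash
python3 -c "
from edge import *
look()"
```

```text
[ 0.5189 -0.0186  0.0324] [ 0.1 -0.5  0.6] [-0.4   0.1   0.36  2.39 -0.35  0.13 -1.22] [ 0.508  0.033 -0.861]
272 291.5 [0.5045 0.0046]
276 278.5 [0.514  0.0555]
280 285.5 [0.5238 0.0238]
284 288.5 [0.5338 0.008 ]
288 288.5 [0.5437 0.0048]
292 284.5 [0.5531 0.0187]
296 279.5 [0.5623 0.0366]
300 274.5 [0.5713 0.0541]
304 269.5 [0.5801 0.0713]
316 262.5 [0.6076 0.0904]
320 272.5 [0.6202 0.0475]
```

>>> apply_moves:
  rows:
    - {"x": 5, "y": 0, "z": -15, "ax": 0, "ay": 0, "az": 0, "gripper": 0}
    - {"x": 8, "y": 0, "z": -25, "ax": 0, "ay": 0, "az": 0, "gripper": 0}
    - {"x": 8, "y": 0, "z": -28, "ax": 0, "ay": 0, "az": 0, "gripper": 0}
    - {"x": 8, "y": 0, "z": -28, "ax": 0, "ay": 0, "az": 0, "gripper": 0}
    - {"x": 8, "y": 0, "z": -30, "ax": 0, "ay": 0, "az": 0, "gripper": 0}

```text
clock: 21.72
position: [0.4871, -0.0206, 0.1552]
ee_rot: [0.964, 0.032, 0.263, -0.009]
ft_force: [1.4, 0.5, -0.0]
grip_width: 1.003
grasp_force: 0.0
```

>>> apply_moves:
  rows:
    - {"x": 8, "y": 0, "z": -30, "ax": 0, "ay": 0, "az": 0, "gripper": 0}
    - {"x": 8, "y": 0, "z": -30, "ax": 0, "ay": -5, "az": 0, "gripper": 0}
    - {"x": 0, "y": 0, "z": -10, "ax": 0, "ay": -5, "az": 0, "gripper": 0}
    - {"x": 0, "y": 0, "z": 0, "ax": 0, "ay": -5, "az": 0, "gripper": 0}

```text
clock: 22.05
position: [0.4673, -0.0216, 0.227]
ee_rot: [0.99, 0.032, 0.137, -0.006]
ft_force: [0.6, -1.3, 0.2]
grip_width: 1.001
grasp_force: 0.0
```

Run:
```python
from edge import *
look()
a=shot('top');b=shot('side')
im=np.zeros((600,800,3),np.uint8)
im[:300,:400]=cv2.resize(a['color'][170:260,250:370],(400,300),interpolation=2)
im[:300,400:]=cv2.resize(b['color'][200:320,220:380],(400,300),interpolation=2)
im[300:,:400]=cv2.resize(b['color'],(400,300))
im[300:,400:]=cv2.resize(a['color'],(400,300))
cv2.imwrite('pics/end.png',im[:,:,::-1])
```

```text
[ 0.4687 -0.021   0.226 ] [-0.9  2.7  1.4] [-0.56 -0.26  0.44  2.1   0.14  1.01 -1.67] [ 0.264  0.02  -0.964]
268 291.5 [0.4947 0.0078]
272 291.5 [0.5045 0.0046]
276 290.5 [0.5142 0.0057]
280 289.5 [0.524  0.0068]
284 288.5 [0.5338 0.008 ]
288 288.5 [0.5437 0.0048]
292 284.5 [0.5531 0.0187]
296 279.5 [0.5623 0.0366]
300 274.5 [0.5713 0.0541]
304 269.5 [0.5801 0.0713]
316 262.5 [0.6076 0.0904]
320 272.5 [0.6202 0.0475]
```

View pics/end.png

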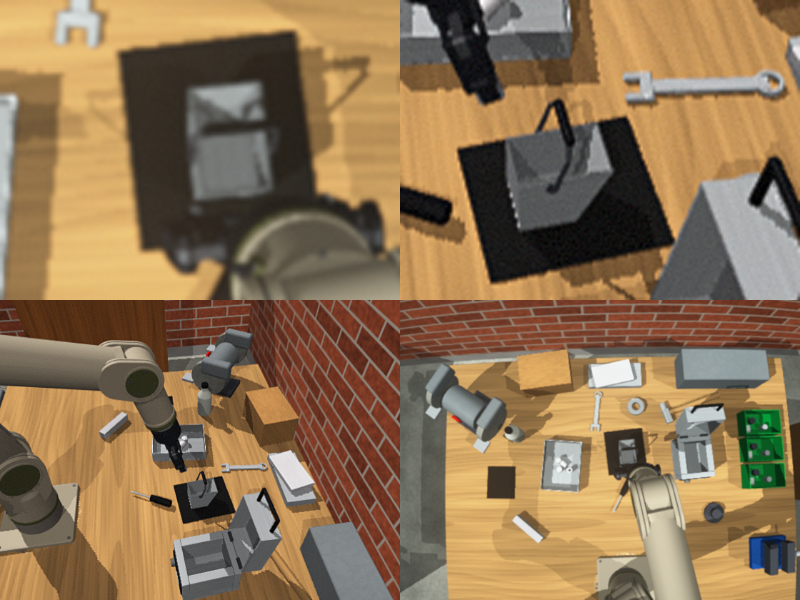

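The pot stands empty and upright on the mat with its origin near (0.521,-0.02), inside the limits. The four bushes are in the tray, the hood is open, the bystanders haven't moved, and the arm is clear. I'm handing in.

```bash
python3 -c "
from workcell import *
print(hand_in())"
```

```text
the job is handed in; nothing more can be done
None
```

The job is handed in: the last pictures show the hood open, all four bushes in the tray, the empty pot upright on the larger mat and nothing else on the bench moved; no verdict came back.

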